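Clear and spin-check the star wheel of a jar filler

ROBOT

A 7-joint arm with a two-finger parallel gripper is mounted at the origin on the work surface. World frame = base frame: x ahead of the robot, y to its left, z up, the work surface at z = 0. Lengths are in m, angles in rad, forces in N, time in s.
With the tool pointing down it reaches from about 0.4 to 0.875 m from the base axis. Payload 19.3 kg.
Tool frame: the origin (TCP) lies at the centre of the arm's flange, where the gripper is bolted on; the fingertips stand 173 mm ahead of it and the grasp point (between the pads) lies 155 mm ahead of it (bot.grip_point_offset is the distance from the TCP to the grasp point, in m); z points along the fingers, x is the direction in which the jaws open and shut, and the axes are right-handed (so a half turn about z gives the same grasp; the last joint's range is limited). The gripper opens to 85 mm and grips with 20 to 120 N. Pads are 22 mm wide; open, the fingers measure 114 mm over their backs; the gripper's body (76 mm by 85 mm) begins 54 mm behind the grasp point. The pads swing forward as they close: fully open they stand 13 mm farther back than shut.
Start: joints at [-1.181, 0.521, -0.036, 1.599, 0.021, 1.021, -0.113], TCP at [0.277, 0.56, 0.405] pointing down, gripper open.
Joint ranges: [-2.91, 2.91], [-0.3, 2.13], [-1.5, 1.42], [0.17, 2.43], [-1.26, 4.41], [0.16, 1.93], [-2.52, 2.52]. Speed limits (rad/s): [1.89, 1.89, 2.39, 2.39, 3.01, 3.01, 3.01].

INTERFACE

Orientations are given as [roll, pitch, yaw] about the fixed x, y, z axes, in that order (R = Rz(yaw) Ry(pitch) Rx(roll)).
In Python, from workcell import bot gives the robot as it stands.
- The arm moves only by the tool step_arm, never from a script. Its argument "plan" is a list that holds one entry, the list of rows, each a list of 4 numbers: the shift along the world's x, y, z in cm, then the turn about the world's z in rad. A call has 1 to 12 rows; each row is the pose to reach, as a shift and turn from the pose measured when the call began; what a row does not reach only later rows make up. A row lasts 1/12 s, in which the tool goes at most 41.7 mm and 7.16 degrees, less where a joint would pass 70% of its speed; a pose out of reach is approached as far as the arm can. A call with a gripper value outside its range is refused whole. "jaw" is the closure, from 0 (fully open) to 1 (shut), set as the call begins (left out, the last holds). The fingers move at their own pace and stop on an object; "force" is the grip in N (left out, the last holds). Time passes only in rows, so rows that repeat a pose let the fingers close. It gives the time, the measured TCP pose, the force and the opening at its end, in the units of the state.
- bot.observe(): the state, without advancing time (a new reading comes with each control period).
- bot.grab_frame(name): name is "side" or "top" or "wrist"; returns a dict with "pixels" (480x640x3 uint8, blue, green, red), "mtx" (3x3 intrinsics, pixels), "k1" (the pictures are not rectified: a ray, as slopes to the right and down, at radius r is drawn at 1 + k1 r^2 times it, then the intrinsics apply), "R" (3x3) and "t" (3): a world point X has camera coordinates R X + t. Camera axes: x right, y down, z forward; pixel columns grow to the right and rows downward; lengths in m; the calibration is good to about 2 mm. A picture is of the moment at which its call begins. There is no depth.
- bot.job_done(): hands the job in, once; it reports no verdict.
The state is a dict: "clock": time; "qpos": joint angles; "qd": joint speeds; "joint_efforts": joint torques, N m; "position": TCP position; "tool_rot": TCP orientation; "force": force on the tool from outside, world axes, zero at the start; "moment": the same for the moment, N m; "grip_width": finger opening in m.
Only numpy, scipy, OpenCV 4.12 (cv2) and the standard library are available. Lean on these libraries where they do the work, as an engineer would, in place of code of your own. Each camera call takes 0.05 s, during which the arm holds its last target.

TASK

Check the jar filler before it runs again: press the stop button right down, swing the clear guard up against its open stop, and stand every small jar left in the star wheel upright in the steel tray. Then flick the star wheel so that it runs on freely by itself, quite untouched, for a good second; once it has stopped turning, swing the guard gently down until it is fully shut. Leave the other things on the table alone.

Things in the scene. Friction and masses are not known exactly. Their poses are not given: they have to be found in the camera images.
- machine: the filler's star-wheel unit; origin on the table under the wheel's axis, axes as star_axis. Steel deck x -140 to 170, y +-150 mm, its top 30 mm above the table; small jars stand on it between the wheel's arms, about 70 mm from the axis. Guide rails 8 x 14 mm high stand on the deck behind the wheel (x 92 mm) and beside it (y +-110, x 10 to 96 mm); two hinge blocks 26 x 30 mm, 110 mm high, at (x 155, y +-128) mm
- star_axis (a point): on the axis of the star wheel, 50 mm above the table. Fixed to the machine: its x points away from the robot towards the guard's hinge, its y to the left, so its yaw is the machine's yaw
- star_wheel (a joint): turn of the star wheel about its vertical axis (rad, anticlockwise from above, unlimited). Black plastic hub 48 mm across, four straight arms 12 mm wide, ends 97 mm from the axis; at 0 they point along +x, +y, -x, -y of star_axis. Arms 34 to 44 mm above the table, hub to 48 mm, its steel cap to 58 mm. Turns very easily (0.7 kg on a bearing) and coasts for some seconds
- guard_hinge (a point): middle of the guard's hinge line, 155 mm behind the wheel's axis and 105 mm above the table; the hinge runs along this point's y, x points away from the robot
- guard_bar (a point): middle of the guard's steel grab bar: round, 14 mm thick, 150 mm clear length, parallel to the hinge and 225 mm from it, free in front and with a 60 mm deep gap behind it. When the guard is shut the bar lies 105 mm above the table, on the robot's side of the hinge; when fully open it stands above the hinge, 330 mm above the table
- guard (a joint): angle of the clear plastic guard, a flat panel 230 mm wide (rad): 0 shut on its stop, 1.65 upright against its open stop. A stiff hinge holds it where it is left; moving it takes 1 to 7 N at the bar. At each side of the grab bar a clear wing 40 mm wide, 4 mm thick, reaches 232 mm from the hinge
- stop_button_top (a point): centre of the top face of the round stop button, 32 mm across, on the steel control box left of the deck (box top 80 mm above the table); pressed straight down. The point moves with the button
- stop_button (a joint): travel of the stop button (m): 0 up, 0.006 fully pressed (about 5 N); springs back
- tray: steel tray on the table, outside 190 mm along its x and 270 mm along its y, walls 4 mm thick and 18 mm high; origin under its centre on the table, inner floor 4 mm above the origin
- jar1_mid (a point): a small jar standing upright, plain cylinder 50 mm across and 50 mm tall, thick-bottomed glass with an aluminium lid, about 140 g; the point is its centre, half-way up (25 mm above its base), z up. None if this jar is absent
- jar2_mid (a point): a small jar standing upright, plain cylinder 50 mm across and 50 mm tall, thick-bottomed glass with an aluminium lid, about 140 g; the point is its centre, half-way up (25 mm above its base), z up. None if this jar is absent
- jar3_mid (a point): a small jar standing upright, plain cylinder 50 mm across and 50 mm tall, thick-bottomed glass with an aluminium lid, about 140 g; the point is its centre, half-way up (25 mm above its base), z up. None if this jar is absent
- jar4_mid (a point): a small jar standing upright, plain cylinder 50 mm across and 50 mm tall, thick-bottomed glass with an aluminium lid, about 140 g; the point is its centre, half-way up (25 mm above its base), z up. None if this jar is absent
- wrench: bystander, not part of the job: a 170 mm steel wrench lying flat; origin under its middle
- spray_can: bystander, not part of the job: white bottle 60 mm across, 150 mm tall; origin under its base
- tall_jar: bystander, not part of the job: a large amber jar 72 mm across, 85 mm tall; origin under its base
- brush: bystander, not part of the job: a 200 mm hand brush lying flat; origin under its middle
- gasket: bystander, not part of the job: black rubber ring 70 mm across, 8 mm high; origin under its centre
- clamp_ring: bystander, not part of the job: steel ring 60 mm across, 16 mm high; origin under its centre
Not all that is in view belongs to the job. What is shaped like the part that bears jar2_mid but blue is not meant.

How it is judged:
On the way, in this order (a step that is already met when the one before it is completed fails the run):
1. the stop button is pressed down (value of joint stop_button above 0.0042 m), for 0.1 s.
2. the guard is up against its open stop (value of joint guard above 1.5 rad), for 0.3 s.
3. every jar present stands upright in the tray, let go (angle between each of jar1_mid, jar2_mid, jar3_mid, jar4_mid's own z axis and vertical below 0.15 rad and contact force between the fingers and jar1 below 0.1 N and x of jar1_mid in the frame of tray between -0.085 and 0.085 m and y of jar1_mid in the frame of tray between -0.125 and 0.125 m and z of jar1_mid in the frame of tray between 0.022 and 0.04 m and contact force between the fingers and jar2 below 0.1 N and x of jar2_mid in the frame of tray between -0.085 and 0.085 m and y of jar2_mid in the frame of tray between -0.125 and 0.125 m and z of jar2_mid in the frame of tray between 0.022 and 0.04 m and contact force between the fingers and jar3 below 0.1 N and x of jar3_mid in the frame of tray between -0.085 and 0.085 m and y of jar3_mid in the frame of tray between -0.125 and 0.125 m and z of jar3_mid in the frame of tray between 0.022 and 0.04 m and contact force between the fingers and jar4 below 0.1 N and x of jar4_mid in the frame of tray between -0.085 and 0.085 m and y of jar4_mid in the frame of tray between -0.125 and 0.125 m and z of jar4_mid in the frame of tray between 0.022 and 0.04 m), for 0.3 s.
4. the star wheel coasts at more than 0.7 rad/s with nothing touching it, for 0.8 s (contact force between star_wheel and anything else below 0.1 N and (velocity of joint star_wheel above 0.7 rad/s or velocity of joint star_wheel below -0.7 rad/s)), for 0.8 s.
5. the star wheel has stopped while the guard is still up (velocity of joint star_wheel between -0.05 and 0.05 rad/s and value of joint guard above 1.3 rad), for 0.3 s.
6. the guard is shut (value of joint guard below 0.05 rad), for 0.3 s.
At the end, for the whole second after the job is handed in: every jar present stands upright (within 0.15 rad) and still on the tray's floor inside its walls, the star wheel is at rest, the guard is shut (joint under 0.05 rad) (all of step 3 and velocity of joint star_wheel between -0.05 and 0.05 rad/s and value of joint guard below 0.05 rad and linear speed of each of jar1, jar2, jar3, jar4 below 0.02 m/s); the robot touches nothing.
It fails at once if the guard is slammed onto either stop (faster than 1 rad/s close to it) ((value of joint guard below 0.12 rad and velocity of joint guard below -1 rad/s) or (value of joint guard above 1.5 rad and velocity of joint guard above 1 rad/s)).
It fails at once if a bystander is moved by more than 40 mm (distance of any of wrench, spray_can, tall_jar, brush, gasket, clamp_ring from where it was at the start of the episode above 0.04 m).
Of jar1, jar2, jar3, jar4 only 2 to 4 are there at a start; the rules pass over those that are not, and their reading is None.
At some moment in a run one of jar1, jar2, jar3, jar4 may be knocked a few centimetres aside while the robot is not near it.
It also fails if it takes over 210 s, if anything falls off the work surface, if the arm or the gripper's body presses on something with over 40 N, if the wrist force passes 120 N, or if a joint passes its speed limit or range.

## Working session

There is one attempt and no reset: what is moved stays moved. The work goes in short steps, Python scripts to look and compute and a tool call to move; the robot and the scene stay as the last step left them, time stands still between calls to the robot, and variables do not carry over. Pictures are saved under pics/ and viewed, and the job is handed in when it is done.

Besides the shell and the picture viewer there is one more tool, called after "Call:" by a JSON object that holds its "fn" and its "kwargs". step_arm: Moves the arm, as the interface text tells. Its arguments: {"type":"object","properties":{"plan":{"type":"array"},"jaw":{"type":"number"},"force":{"type":"number"}},"required":["plan"]}

```bash
mkdir -p pics; ls; python3 - <<'E'
from workcell import bot
import cv2
print(bot.observe())
for n in ("side","top","wrist"):
    f=bot.grab_frame(n); cv2.imwrite(f"pics/{n}0.png",f["pixels"]); print(n,f["mtx"].tolist(),f["k1"],f["R"].tolist(),f["t"].tolist())
E
```

```text
pics
{'clock': 0.0, 'qpos': array([-1.18116703,  0.52198804, -0.03632014,  1.59999679,  0.02120654,
        1.02107883, -0.11280877]), 'qd': array([ 0.00044247, -0.00055022, -0.00052536,  0.00112619,  0.00048422,
        0.00174697,  0.00019046]), 'joint_efforts': array([-3.86686061e-04, -9.27111697e+01,  1.97938643e+00, -3.69929802e+01,
        1.77304144e-02,  8.24266579e-03,  3.50644757e-05]), 'position': array([0.27733524, 0.55994505, 0.40414591]), 'tool_rot': array([3.14150683e+00, 1.08243962e-03, 1.11094517e+00]), 'force': array([ 0.60857354,  0.22520222, -1.02105929]), 'moment': array([-0.00826982, -0.01006897, -0.01978835]), 'grip_width': 0.08581029628109833}
side [[518.8669354455702, 0.0, 322.1891735946511], [0.0, 518.8669354455702, 240.52865665689404], [0.0, 0.0, 1.0]] -0.08594614829789786 [[-0.997351784190847, -0.07270512331026248, 0.0018394607290504815], [-0.04847216488053421, 0.6456485405913752, -0.762094752156201], [0.05422054779443395, -0.7601657234292183, -0.6474628986437793]] [0.5451635677014983, 0.08069244759715456, 1.106677778044531]
top [[463.7328558024274, 0.0, 318.97812244645615], [0.0, 463.7328558024274, 234.87116787958092], [0.0, 0.0, 1.0]] -0.012348143397154 [[0.09127073231150062, -0.9958088000279487, 0.005872581222912275], [-0.9638373825833789, -0.08982001695357587, -0.25089811575474386], [0.250374026924008, 0.017239441445611042, -0.9679956860960175]] [-0.03138220975944262, 0.5560006833873773, 0.8874325442734285]
wrist [[383.65610261873167, 0.0, 314.187627650146], [0.0, 383.65610261873167, 238.90775172301258], [0.0, 0.0, 1.0]] -0.07810882720736576 [[0.44288818405839914, 0.8965755269852451, -0.001542994680962519], [0.854236510265507, -0.42144978985266696, 0.3044011484251541], [0.2722683252801605, -0.1361337542429312, -0.9525426814609744]] [-0.6244139861322858, -0.03988756665408039, 0.3807757273031977]
```

View pics/side0.png

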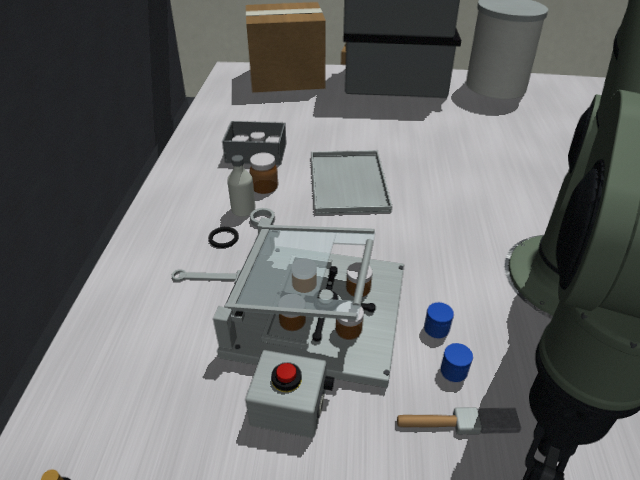

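View pics/top0.png

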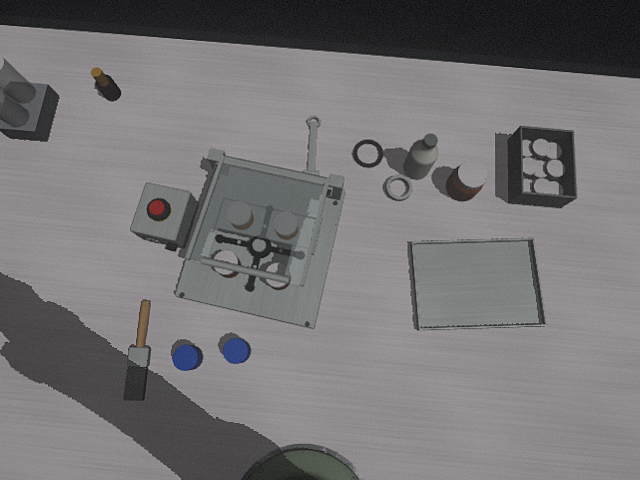

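View pics/wrist0.png

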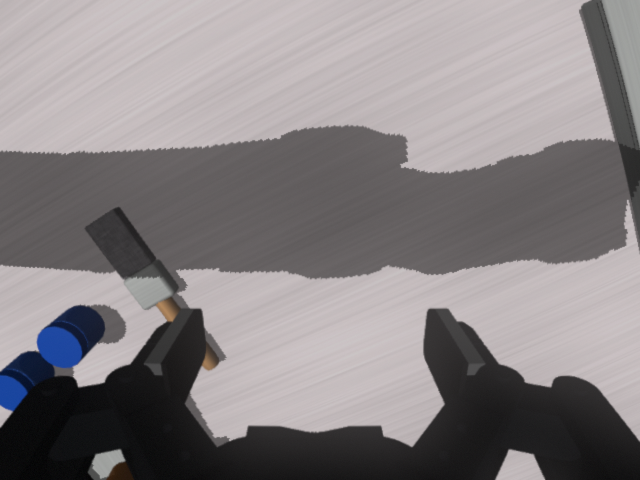

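Side view: four amber white-lidded jars at about (304,275), (358,278), (292,313), (349,322) px; the stop button at (286,375), the tray at (350,182), and two blue decoys at (438,320) and (456,362). The top view agrees. I'll write the helpers and look at enlarged crops.

```bash
cat > h.py <<'E'
import numpy as np, cv2
from workcell import bot
def grab(n,save=None):
    f=bot.grab_frame(n)
    f["d"]=np.array([f["k1"],0,0,0,0.]); f["C"]=-f["R"].T@f["t"]; f["mtx"]=np.array(f["mtx"]);f["R"]=np.array(f["R"]);f["t"]=np.array(f["t"])
    if save: cv2.imwrite(f"pics/{save}.png",f["pixels"])
    return f
def proj(f,X):
    X=np.atleast_2d(np.array(X,float)); return cv2.projectPoints(X,cv2.Rodrigues(f["R"])[0],f["t"],f["mtx"],f["d"])[0][:,0]
def ray(f,px):
    u=cv2.undistortPoints(np.array(px,float).reshape(-1,1,2),f["mtx"],f["d"])[:,0]
    d=np.c_[u,np.ones(len(u))]@f["R"]; return d
def onz(f,px,z):
    d=ray(f,px); C=f["C"]; s=(z-C[2])/d[:,2]; return C+d*s[:,None]
def tri(f1,p1,f2,p2):
    d1=ray(f1,p1)[0];d2=ray(f2,p2)[0]
    d1/=np.linalg.norm(d1); d2/=np.linalg.norm(d2)
    A=np.c_[d1,-d2]; s=np.linalg.lstsq(A,f2["C"]-f1["C"],rcond=None)[0]
    a=f1["C"]+s[0]*d1;b=f2["C"]+s[1]*d2
    return (a+b)/2,np.linalg.norm(a-b)
def crop(f,x0,y0,x1,y1,name,k=3,pts=None):
    im=cv2.resize(f["pixels"][y0:y1,x0:x1],None,fx=k,fy=k,interpolation=cv2.INTER_CUBIC)
    if pts is not None:
        for p in pts: cv2.drawMarker(im,(int((p[0]-x0+.5)*k),int((p[1]-y0+.5)*k)),(0,255,0),cv2.MARKER_CROSS,12,1)
    cv2.imwrite(f"pics/{name}.png",im)
E
python3 - <<'E'
from h import *
s=grab("side");t=grab("top")
crop(s,200,210,420,450,"s1",2.5); crop(t,120,110,360,340,"t1",2.6)
print(s["C"],t["C"])
def blob(f,lo,hi,name,n=5):
    hsv=cv2.cvtColor(f["pixels"],cv2.COLOR_BGR2HSV); m=cv2.inRange(hsv,lo,hi)
    c=cv2.connectedComponentsWithStats(m)
    for a,st,ce in sorted(zip(c[2][1:,4],c[2][1:].tolist(),c[3][1:].tolist()),reverse=True)[:n]: print(name,a,st,np.round(ce,1))
for f,n in((s,"s"),(t,"t")):
    blob(f,(0,150,80),(6,255,255),n+"red",3)
E
```

```text
[0.48762652 0.82879574 0.77702529] [0.31656846 0.00339047 0.99871469]
sred 264 [277, 363, 19, 17, 264] [286. 371.]
tred 124 [149, 200, 15, 15, 124] [156.2 207.2]
```

View pics/s1.png

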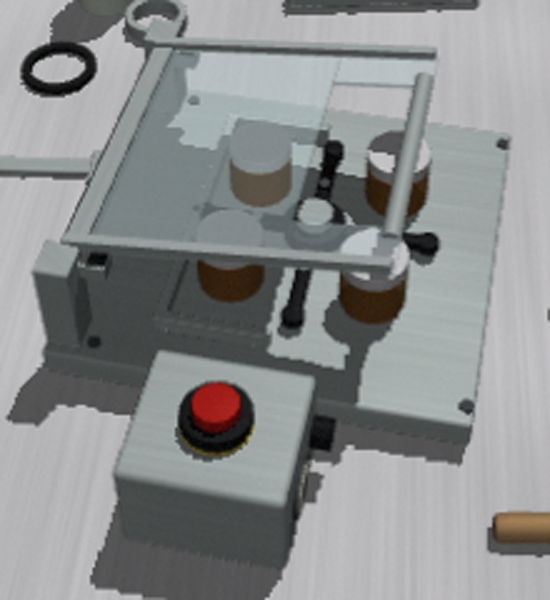

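View pics/t1.png

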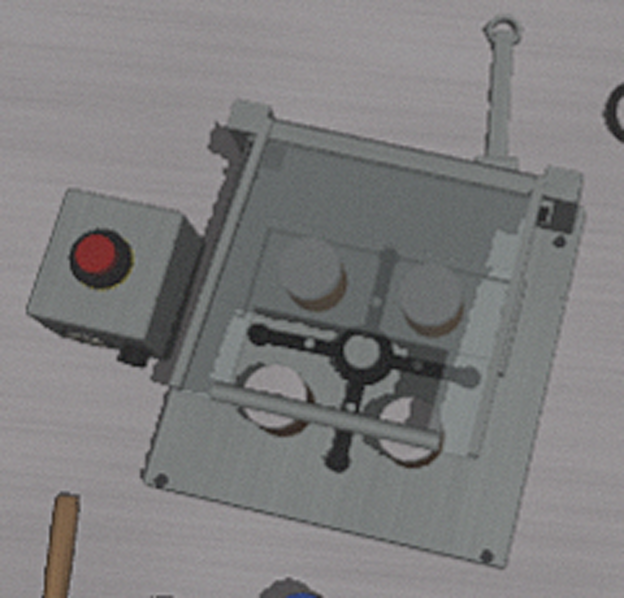

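```bash
python3 - <<'E'
from h import *
s=grab("side");t=grab("top")
print("hub",tri(s,(326.8,294.8),t,(259.2,244.6)), onz(t,[(259.2,244.6)],.058),onz(s,[(326.8,294.8)],.058))
print("button",tri(s,(286.2,371),t,(156.4,207.3)))
L=tri(s,(357.2,314.8),t,(202.7,260)); R=tri(s,(369.2,240),t,(289.2,279.2)); print("bar",L,R,np.linalg.norm(L[0]-R[0]))
d=onz(t,[(175,294.6),(314.2,328)],.03); print("deck",d,np.linalg.norm(d[0]-d[1]), np.arctan2(*(d[0]-d[1])[[1,0]])-np.pi/2)
crop(t,390,220,560,345,"tr",4)
crop(s,290,130,420,230,"sr",5)
E
```

```text
hub (array([0.52760684, 0.14238794, 0.05697055]), np.float64(0.00021096946313788157)) [[0.5274829  0.14222337 0.058     ]] [[0.52744643 0.14340457 0.058     ]]
button (array([0.57650829, 0.35314421, 0.10121726]), np.float64(0.0016570773830213062))
bar (array([0.47201521, 0.23953135, 0.11465869]), np.float64(0.004212919158167569)) (array([0.45049581, 0.06643945, 0.1344303 ]), np.float64(0.002462271769355236)) 0.17554147044664176
deck [[0.41098707 0.30812502 0.03      ]
 [0.36961819 0.01238637 0.03      ]] 0.29861803902178696 -0.1389814162406795
```

View pics/tr.png

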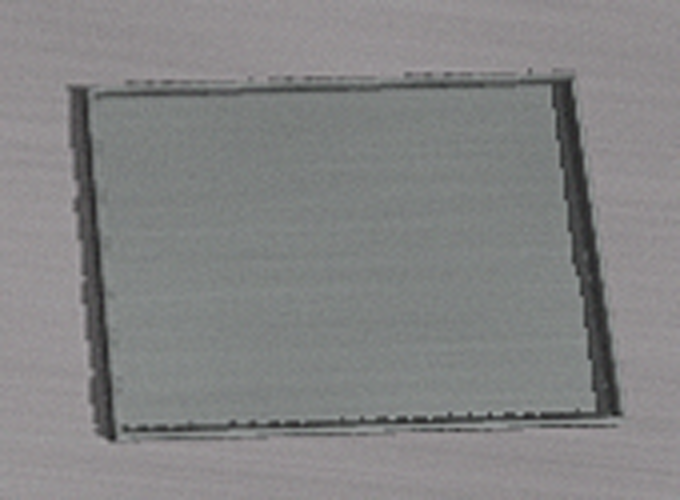

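View pics/sr.png

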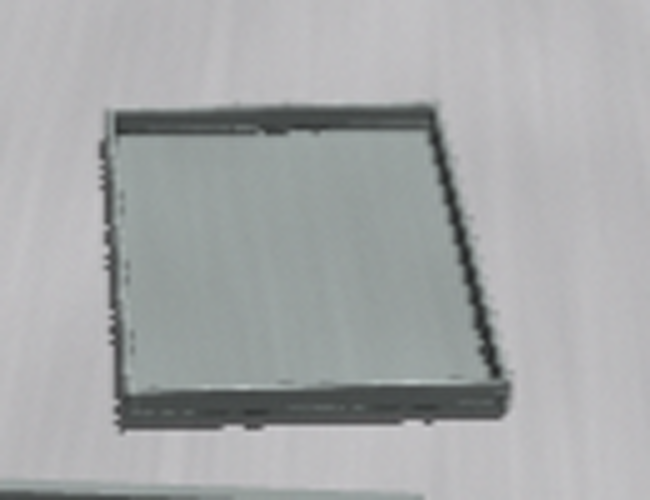

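```bash
python3 - <<'E'
from h import *
s=grab("side");t=grab("top")
S=lambda x,y:(200+x/2.5-.5,210+y/2.5-.5); T=lambda x,y:(120+x/2.6-.5,110+y/2.6-.5)
a=ray(s,[S(423,80),S(396,233)]);b=ray(t,[T(215,391),T(438,439)])
n1=np.cross(*a);n2=np.cross(*b);n1/=np.linalg.norm(n1);n2/=np.linalg.norm(n2)
d=np.cross(n1,n2);d/=np.linalg.norm(d)
hub=np.array([.5275,.1428,0]);yaw=-.139;X=np.array([np.cos(yaw),np.sin(yaw),0]);Y=np.array([-np.sin(yaw),np.cos(yaw),0])
P=np.linalg.solve(np.array([n1,n2,Y]),[n1@s["C"],n2@t["C"],Y@hub]);print("bar mid",P,"dir",d, "mach x",X@(P-hub))
B=hub+.155*X;print("hinge",B, "ang",np.arctan2(P[2]-.105,X@(B-P)), np.hypot(P[2]-.105,X@(B-P)))
# tray corners outer rim z=.018
c=onz(t,[(390+x/4-.5,220+y/4-.5) for x,y in((68,87),(576,76),(621,414),(111,440))],.018)
print("tray",c.round(4),c.mean(0),[np.linalg.norm(c[i]-c[i-1]).round(4) for i in range(4)])
e=(c[0]+c[1]-c[2]-c[3]);print("tray x yaw",np.arctan2(e[1],e[0]));
cs=onz(s,[(290+x/5-.5,130+y/5-.5) for x,y in((108,110),(435,105),(508,383),(122,397))],.018);print(cs.round(4),cs.mean(0))
# button
print(onz(t,[(156.4,207.3)],.1),onz(s,[(286.2,371)],.1))
E
```

```text
bar mid [0.46215744 0.15194157 0.12432668] dir [0.09318316 0.98027787 0.17427621] mach x -0.06597892272031614
hinge [0.68100503 0.12132431 0.        ] ang 0.08723742094657219 0.22182246278922224
tray [[ 0.5736 -0.1705  0.018 ]
 [ 0.6057 -0.4482  0.018 ]
 [ 0.4242 -0.4675  0.018 ]
 [ 0.3867 -0.2012  0.018 ]] [ 0.49756504 -0.32182728  0.018     ] [np.float64(0.1894), np.float64(0.2795), np.float64(0.1825), np.float64(0.2689)]
tray x yaw 0.13500298109511277
[[ 0.611  -0.4495  0.018 ]
 [ 0.4255 -0.4696  0.018 ]
 [ 0.3919 -0.2053  0.018 ]
 [ 0.58   -0.1795  0.018 ]] [ 0.50208205 -0.32597093  0.018     ]
[[0.57600666 0.35365994 0.1       ]] [[0.57749384 0.35204189 0.1       ]]
```

Candidates: the amber jars in the wheel, side px (304,275), (358,278), (292,313), (349,322), are the ones I want. Blue cylinders at (438,320) and (456,362), the amber tall jar at (263,175) and the white things in the grey bin at (255,140) are not part of the job. Crop s1 confirms the amber jars. The red button at (286,371) is the only one of its kind, so I'll go there first with the jaw shut.

Call:
{"fn": "step_arm", "kwargs": {"plan": [[[3,-2,0,0],[6.5,-4.5,-1,0],[10,-7,-2,0],[13.5,-9.3,-3,0],[17,-11.7,-4,0],[20.5,-14.1,-5,0],[24,-16.5,-6,0],[27,-18.6,-7,0],[29,-20,-8,0],[30,-20.7,-9,0],[30,-20.7,-9,0],[30,-20.7,-9,0]]], "jaw": 1, "force": 40}}

```text
clock: 1.45
position: [0.5773, 0.3529, 0.3139]
tool_rot: [-3.141, 0.001, 1.11]
force: [-0.3, 0.9, 0.7]
grip_width: -0.0002
```

Call:
{"fn": "step_arm", "kwargs": {"plan": [[[0,0,-1,0],[0,0,-2,0],[0,0,-2.5,0],[0,0,-2.5,0]]]}}

```text
clock: 1.78
position: [0.5764, 0.3534, 0.2874]
tool_rot: [-3.14, 0.003, 1.111]
force: [0.2, -0.1, -0.5]
grip_width: -0.0001
```

```bash
python3 - <<'E'
from h import *
s=grab("side");t=grab("top");w=grab("wrist","w1")
crop(s,230,310,360,430,"s2",4); crop(t,100,150,240,260,"t2",4)
a=cv2.imread("pics/s2.png");b=cv2.imread("pics/t2.png");b=cv2.resize(b,(560,440));c=np.zeros((480,1080,3),np.uint8)
c[:480,:520]=a;c[:440,520:]=b;cv2.imwrite("pics/c2.png",cv2.resize(c,(800,356)))
E
```

```text
(no output)
```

View pics/c2.png

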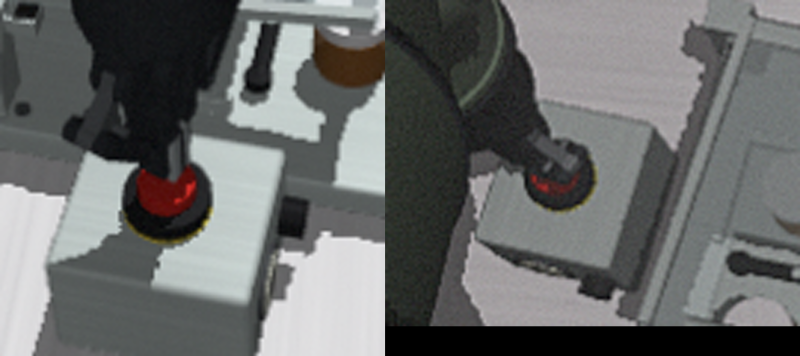

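The closed fingertips sit over the red button in both views, slightly above it. I'll press down in small steps.

Call:
{"fn": "step_arm", "kwargs": {"plan": [[[0,0,-0.4,0],[0,0,-0.8,0],[0,0,-1.2,0],[0,0,-1.4,0]]]}}

```text
clock: 2.27
position: [0.5772, 0.3532, 0.2746]
tool_rot: [-3.141, 0.001, 1.11]
force: [0.1, -0.4, 2.6]
grip_width: 0.0001
```

Call:
{"fn": "step_arm", "kwargs": {"plan": [[[0,0,-0.3,0],[0,0,-0.5,0],[0,0,-0.6,0],[0,0,-0.7,0],[0,0,-0.7,0],[0,0,-0.7,0]]]}}

```text
clock: 2.77
position: [0.5773, 0.3532, 0.27]
tool_rot: [-3.141, -0.0, 1.11]
force: [-12.2, -6.7, 36.0]
grip_width: -0.0
```

Call:
{"fn": "step_arm", "kwargs": {"plan": [[[0,0,2,0],[0,0,4.5,-0.1],[-1.5,-2,7,-0.22],[-3.5,-5,8,-0.34],[-5.5,-8,8,-0.46],[-7.5,-11.5,8,-0.58],[-9.5,-15,8,-0.7],[-11,-18,8,-0.82],[-11.5,-20,8,-0.94],[-11.5,-20.1,8,-1.06],[-11.5,-20.1,8,-1.18],[-11.5,-20.1,8,-1.25]]], "jaw": 0.35}}

```text
clock: 3.77
position: [0.4622, 0.1519, 0.3501]
tool_rot: [-3.141, -0.001, -0.147]
force: [0.3, 0.6, -0.7]
grip_width: 0.0554
```

```bash
python3 - <<'E'
from h import *
s=grab("side","s3");t=grab("top","t3");w=grab("wrist","w3");print(bot.observe()["grip_width"])
E
```

```text
0.055355895982929684
```

View pics/w3.png

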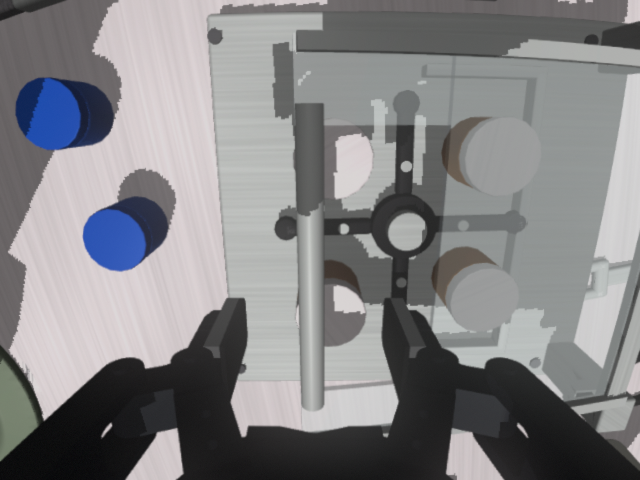

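View pics/s3.png

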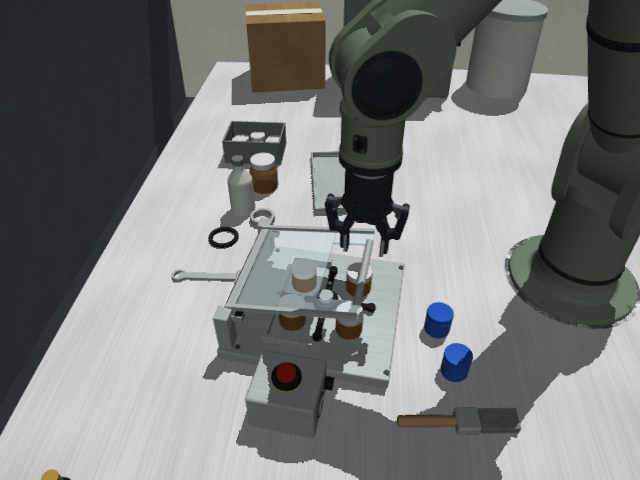

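The bar in the wrist view is at column 312, midway between the fingers at 230 and 395, and parallel to the pads. I'll descend around it.

Call:
{"fn": "step_arm", "kwargs": {"plan": [[[0,0,-2,0],[0,0,-4,0],[0,0,-6,0],[0,0,-7.2,0],[0,0,-7.2,0],[0,0,-7.2,0]]]}}

```text
clock: 4.42
position: [0.4622, 0.1522, 0.2778]
tool_rot: [3.141, 0.001, -0.136]
force: [-0.1, 0.9, 0.2]
grip_width: 0.0557
```

```bash
python3 - <<'E'
from h import *
s=grab("side");w=grab("wrist","w4")
crop(s,200,180,440,360,"s4",3)
E
```

```text
(no output)
```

View pics/s4.png

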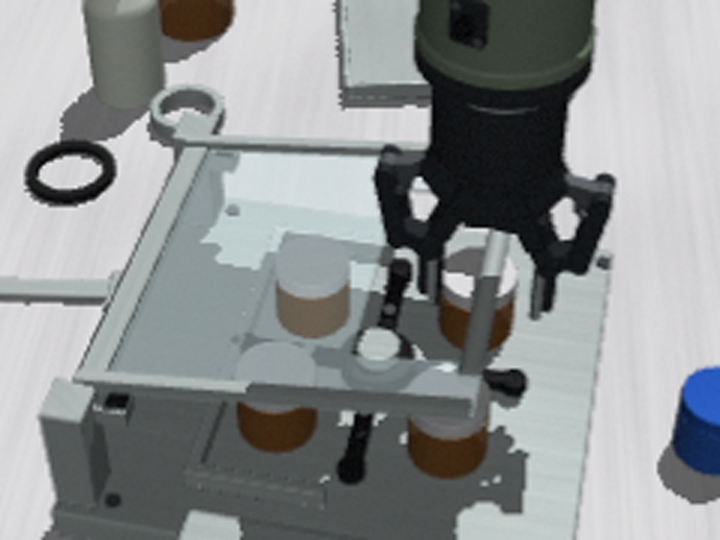

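View pics/w4.png

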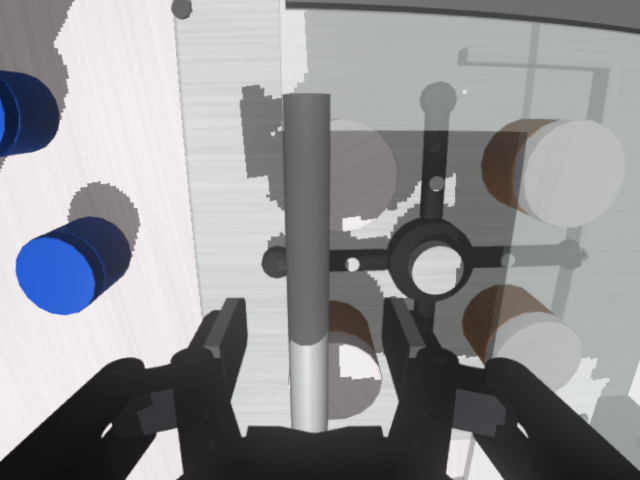

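Call:
{"fn": "step_arm", "kwargs": {"plan": [[[0,0,0,0],[0,0,0,0],[0,0,0,0],[0,0,0,0],[0,0,0,0]]], "jaw": 1, "force": 40}}

```text
clock: 4.93
position: [0.461, 0.1528, 0.2784]
tool_rot: [-3.141, 0.003, -0.135]
force: [-12.4, 3.1, 2.6]
grip_width: 0.0126
```

```bash
python3 - <<'E'
from h import *
s=grab("side"); o=bot.observe(); print(o["grip_width"],o["force"],o["position"])
crop(s,280,200,440,360,"s5",3.7)
import numpy as np
yaw=-.139;X=np.array([np.cos(yaw),np.sin(yaw)])
# arc relative shifts from a0
a0=.087
for a in np.arange(.087,1.66,.0833*0.6*2): print(round(a,3),(100*.225*(np.cos(a0)-np.cos(a))*X).round(2),round(22.5*(np.sin(a)-np.sin(a0)),2))
E
```

```text
0.012678056015866893 [-12.48441833   3.62495904   3.23174409] [0.46096489 0.15285245 0.27839739]
0.087 [ 0. -0.] 0.0
0.187 [ 0.3  -0.04] 2.23
0.287 [ 0.83 -0.12] 4.41
0.387 [ 1.56 -0.22] 6.53
0.487 [ 2.5  -0.35] 8.57
0.587 [ 3.64 -0.51] 10.5
0.687 [ 4.97 -0.69] 12.31
0.787 [ 6.46 -0.9 ] 13.98
0.887 [ 8.12 -1.14] 15.48
0.987 [ 9.91 -1.39] 16.81
1.087 [11.83 -1.65] 17.96
1.187 [13.85 -1.94] 18.9
1.287 [15.95 -2.23] 19.64
1.386 [18.11 -2.53] 20.16
1.486 [20.32 -2.84] 20.46
1.586 [22.55 -3.15] 20.54
```

View pics/s5.png

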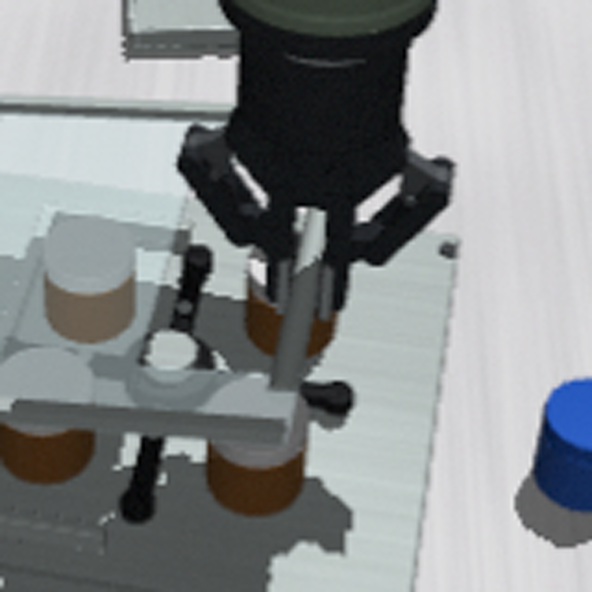

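Call:
{"fn": "step_arm", "kwargs": {"plan": [[[0,0,0.5,0],[0.15,0,1.2,0],[0.3,-0.04,2.23,0],[0.55,-0.08,3.3,0],[0.83,-0.12,4.41,0],[1.2,-0.17,5.5,0],[1.56,-0.22,6.53,0],[2.0,-0.28,7.55,0],[2.5,-0.35,8.57,0],[3.05,-0.43,9.55,0],[3.64,-0.51,10.5,0],[3.64,-0.51,10.5,0]]]}}

```text
clock: 5.98
position: [0.4992, 0.1475, 0.3853]
tool_rot: [-3.14, -0.002, -0.136]
force: [12.7, 0.4, -9.2]
grip_width: 0.0127
```

```bash
python3 - <<'E'
from h import *
s=grab("side"); o=bot.observe(); print(o["grip_width"],o["force"],o["position"])
crop(s,200,150,440,360,"s6",3)
yaw=-.139;X=np.array([np.cos(yaw),np.sin(yaw)])
H=np.array([.681,.1213]);p=o["position"];r=X@(H-p[:2]);z=p[2]-.155-.105
print(np.arctan2(z,r),np.hypot(z,r))
E
```

```text
0.012839308741886645 [ 13.82464042   0.68819876 -10.04573364] [0.49880076 0.14760462 0.38469263]
0.5953684088411342 0.2223422945626485
```

View pics/s6.png

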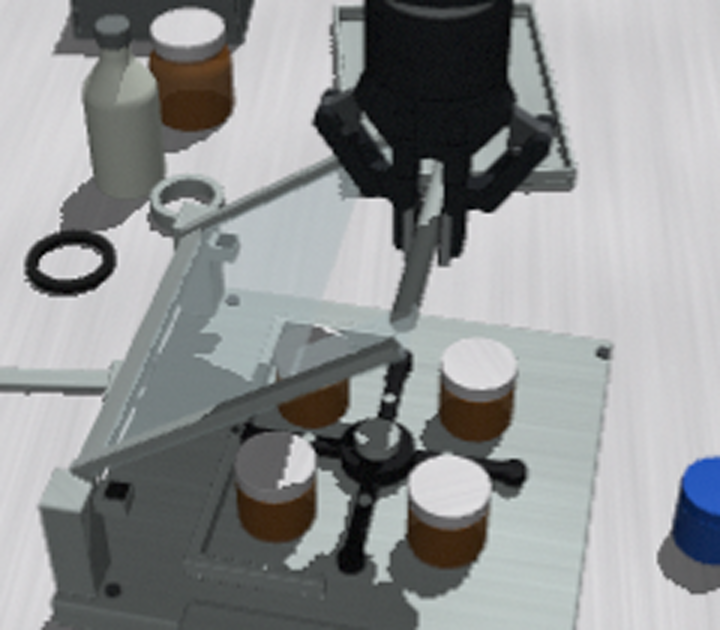

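```bash
python3 - <<'E'
import numpy as np
yaw=-.139;X=np.array([np.cos(yaw),np.sin(yaw)])
a0=.593;r=22.4
for a in list(np.arange(.643,1.2,.05)): print(round(a,3),(r*(np.cos(a0)-np.cos(a))*X+.15).round(2),round(r*(np.sin(a)-np.sin(a0))-.1,2))
E
```

```text
0.643 [0.79 0.06] 0.81
0.693 [ 1.48 -0.04] 1.69
0.743 [ 2.21 -0.14] 2.54
0.793 [ 2.98 -0.25] 3.34
0.843 [ 3.79 -0.36] 4.11
0.893 [ 4.64 -0.48] 4.83
0.943 [ 5.52 -0.6 ] 5.51
0.993 [ 6.43 -0.73] 6.15
1.043 [ 7.37 -0.86] 6.73
1.093 [ 8.35 -1.  ] 7.27
1.143 [ 9.34 -1.14] 7.76
1.193 [10.36 -1.28] 8.2
```

Call:
{"fn": "step_arm", "kwargs": {"plan": [[[0.6,-0.09,0.75,0],[1.35,-0.19,1.6,0],[2.2,-0.29,2.5,0],[2.98,-0.4,3.34,0],[3.79,-0.51,4.11,0],[4.64,-0.63,4.83,0],[5.52,-0.75,5.51,0],[6.43,-0.88,6.15,0],[7.37,-1.0,6.73,0],[8.35,-1.15,7.27,0],[9.34,-1.29,7.76,0],[9.34,-1.29,7.76,0]]]}}

```text
clock: 7.03
position: [0.593, 0.1349, 0.4649]
tool_rot: [-3.138, -0.002, -0.135]
force: [-8.4, 2.6, 25.5]
grip_width: 0.0126
```

```bash
python3 - <<'E'
from h import *
o=bot.observe(); print(o["grip_width"],o["force"],o["position"],o["qpos"].round(2))
yaw=-.139;X=np.array([np.cos(yaw),np.sin(yaw)])
H=np.array([.681,.1213]);p=o["position"];r=X@(H-p[:2]);z=p[2]-.155-.105
a0=np.arctan2(z,r);print(a0,np.hypot(z,r))
r=22.4
for a in list(np.arange(a0+.05,1.68,.05)): print(round(a,3),(r*(np.cos(a0)-np.cos(a))*X).round(2),round(r*(np.sin(a)-np.sin(a0)),2))
E
```

```text
0.012571662772903676 [-8.42032354  2.60374652 25.48088482] [0.59295262 0.13485518 0.46486029] [-0.58  0.46  0.38  1.59 -0.18  1.12 -0.29]
1.1606419643432013 0.22338827051690252
1.211 [ 1.03 -0.14] 0.42
1.261 [ 2.08 -0.29] 0.79
1.311 [ 3.14 -0.44] 1.1
1.361 [ 4.22 -0.59] 1.37
1.411 [ 5.31 -0.74] 1.57
1.461 [ 6.41 -0.9 ] 1.72
1.511 [ 7.51 -1.05] 1.82
1.561 [ 8.62 -1.21] 1.86
1.611 [ 9.73 -1.36] 1.84
1.661 [10.84 -1.52] 1.77
```

Call:
{"fn": "step_arm", "kwargs": {"plan": [[[0.4,-0.06,0.4,0],[1.0,-0.14,0.65,0],[2.0,-0.28,1.02,0],[3.1,-0.44,1.35,0],[4.2,-0.59,1.6,0],[5.2,-0.74,1.8,0],[6.0,-0.85,1.92,0],[6.7,-0.94,2.0,0],[7.3,-1.03,2.05,0],[7.9,-1.11,2.08,0],[8.5,-1.2,2.1,0],[8.5,-1.2,2.1,0]]]}}

```text
clock: 8.03
position: [0.6786, 0.1231, 0.4873]
tool_rot: [-3.137, -0.004, -0.135]
force: [2.7, 3.1, 6.3]
grip_width: 0.0124
```

```bash
python3 - <<'E'
from h import *
s=grab("side","s7"); o=bot.observe(); print(o["grip_width"],o["force"],o["position"])
yaw=-.139;X=np.array([np.cos(yaw),np.sin(yaw)])
H=np.array([.681,.1213]);p=o["position"];r=X@(H-p[:2]);z=p[2]-.155-.105
a0=np.arctan2(z,r);print(a0,np.hypot(z,r))
E
```

```text
0.0126637998064894 [2.2662387  2.54584116 5.78416649] [0.67839789 0.12313206 0.4873336 ]
1.5583445547870458 0.2273512206930535
```

View pics/s7.png

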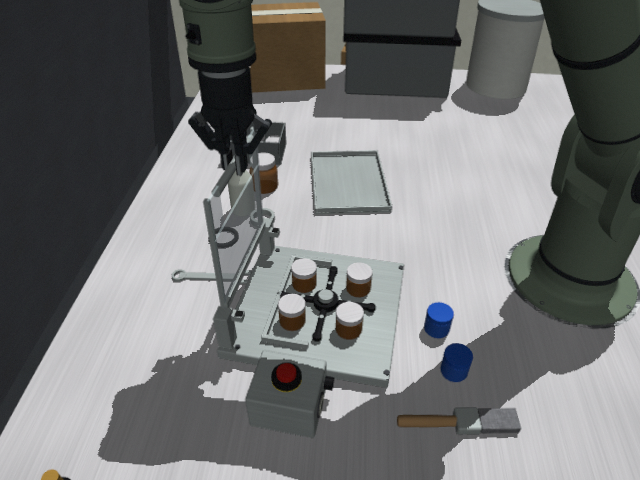

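Guard is nearly upright at about 1.55 rad. I'll push it gently onto the open stop.

Call:
{"fn": "step_arm", "kwargs": {"plan": [[[0.3,-0.04,0,0],[0.7,-0.1,0,0],[1.1,-0.15,-0.02,0],[1.5,-0.2,-0.04,0],[1.9,-0.26,-0.06,0],[2.2,-0.3,-0.08,0],[2.3,-0.32,-0.1,0],[2.3,-0.32,-0.1,0]]]}}

```text
clock: 8.75
position: [0.7001, 0.1202, 0.4873]
tool_rot: [-3.136, 0.002, -0.134]
force: [-34.1, 2.2, 20.6]
grip_width: 0.0125
```

Call:
{"fn": "step_arm", "kwargs": {"plan": [[[-0.2,0,0.1,0],[-0.2,0,0.1,0],[-0.2,0,0.1,0],[-0.2,0,0.1,0]]], "jaw": 0.4}}

```text
clock: 9.08
position: [0.6984, 0.12, 0.4883]
tool_rot: [-3.137, 0.001, -0.135]
force: [-0.2, 0.7, -0.3]
grip_width: 0.0511
```

Call:
{"fn": "step_arm", "kwargs": {"plan": [[[0,0,2,0],[0,0,4,0],[-2,0,6,0],[-6,0,6,0],[-10,0.5,6,0],[-14,1,6,0],[-18,1.5,6,0],[-22,2,5,0],[-26,2.5,3,0],[-28,3,0,0],[-28,3,0,0]]]}}

```text
clock: 10.0
position: [0.4138, 0.1502, 0.4843]
tool_rot: [-3.139, 0.006, -0.132]
force: [0.6, 0.3, 0.4]
grip_width: 0.0514
```

```bash
python3 - <<'E'
from h import *
o=bot.observe(); print(o["clock"],o["grip_width"],o["position"],o["qpos"].round(2))
s=grab("side","s8"); t=grab("top","t8"); grab("wrist","w8")
crop(t,120,90,360,340,"t8c",2.4);crop(s,200,160,420,400,"s8c",2.5)
E
```

```text
10.0 0.05140571526939162 [0.41379519 0.15017733 0.4843022 ] [-0.79  0.13  0.34  1.96 -0.06  1.06 -0.55]
```

View pics/t8c.png

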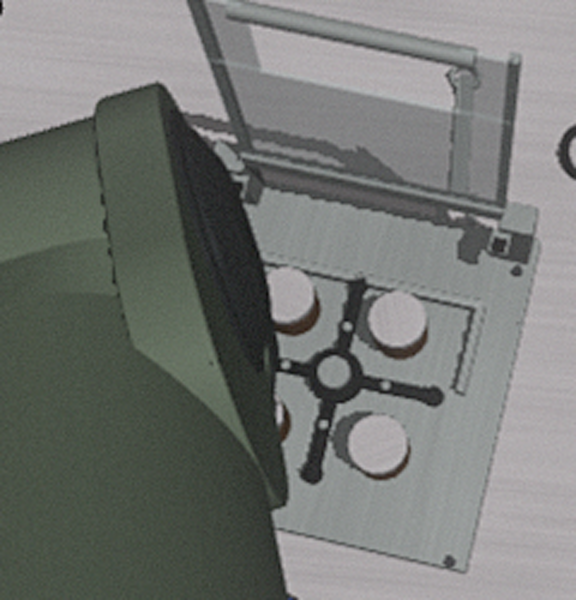

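View pics/s8c.png

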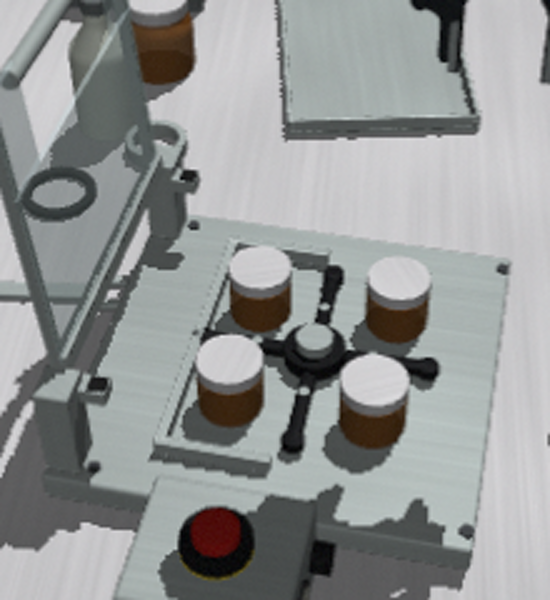

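View pics/w8.png

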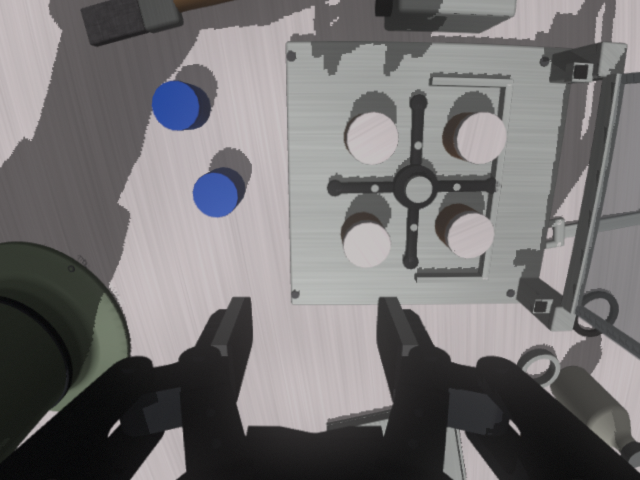

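Wrist view shows four white lids at about (371,138), (481,137), (367,243) and (470,235). The guard stands open. I'll fit the lids.

```bash
cat >> h.py <<'E'
hub=np.array([.5275,.1428]);YAW=-.139
MX=np.array([np.cos(YAW),np.sin(YAW)]);MY=np.array([-np.sin(YAW),np.cos(YAW)])
def lids(f,box,thr=20,z=.08,amin=150,amax=4000):
    x0,y0,x1,y1=box
    im=f["pixels"].astype(int); b,g,r=im[...,0],im[...,1],im[...,2]
    m=((r-g>=-1)&(r-g<25)&(r>thr)).astype(np.uint8)*255
    mm=np.zeros_like(m);mm[y0:y1,x0:x1]=m[y0:y1,x0:x1]
    mm=cv2.morphologyEx(mm,cv2.MORPH_OPEN,np.ones((3,3),np.uint8))
    out=[]
    for c in cv2.findContours(mm,cv2.RETR_EXTERNAL,cv2.CHAIN_APPROX_NONE)[0]:
        a=cv2.contourArea(c)
        if amin<a<amax:
            h=cv2.convexHull(c);e=cv2.fitEllipse(h); out.append((e[0],e[1],e[2],a,onz(f,[e[0]],z)[0]))
    return out,mm
E
python3 - <<'E'
from h import *
w=grab("wrist");s=grab("side")
for p in((371,138),(481,137),(330,280),(440,60)): print(w["pixels"][p[1],p[0]])
for p in((304,265),(330,340),(350,312)): print(s["pixels"][p[1],p[0]])
for f,b in((w,(300,60,560,290)),(s,(260,240,385,345))):
    o,m=lids(f,b,150)
    for e in o: print(np.round(e[0],1),np.round(e[1],1),e[3],e[4].round(4),"mach",(np.array([MX,MY])@(e[4][:2]-hub)).round(4))
E
```

```text
[187 185 193]
[181 180 188]
[183 185 183]
[159 161 160]
[204 202 203]
[75 76 72]
[213 211 211]
[555.7 266.9] [36.7 44.8] 710.0 [0.6716 0.0426 0.08  ] mach [ 0.1566 -0.0792]
[365.4 245.6] [45.  49.6] 1681.5 [0.4652 0.0955 0.08  ] mach [-0.0552 -0.0555]
[469.5 236. ] [43.6 49.7] 1608.0 [0.5748 0.0913 0.08  ] mach [ 0.054  -0.0444]
[480.8 138. ] [49.4 53.7] 1966.5 [0.588  0.1904 0.08  ] mach [0.0533 0.0555]
[371.2 138.8] [52.  53.6] 2082.0 [0.4812 0.2026 0.08  ] mach [-0.0542  0.0529]
[349.5 311.7] [20.3 27.2] 407.5 [0.483 0.203 0.08 ] mach [-0.0524  0.0534]
[291.2 303.2] [19.4 26.8] 378.5 [0.5894 0.1904 0.08  ] mach [0.0547 0.0557]
[359.2 270.9] [17.  24.7] 308.5 [0.4676 0.096  0.08  ] mach [-0.0528 -0.0546]
[303.5 266.4] [17.  24.6] 297.5 [0.5768 0.0913 0.08  ] mach [ 0.056  -0.0441]
[-23.  220.9] [ 20.6 584.6] 1334.0 [1.3309e+00 5.0000e-04 8.0000e-02] mach [ 0.8153 -0.0296]
```

Both views agree within about 2 mm. First jar is A (near left) at (0.482, 0.203), with the jaws tangential to the wheel (yaw 0.65).

Call:
{"fn": "step_arm", "kwargs": {"plan": [[[1,1,-2,0.12],[2,2,-4,0.24],[3.5,3,-7,0.36],[5,4,-10,0.48],[6,5,-13,0.6],[6.8,5.3,-16,0.72],[6.8,5.3,-18,0.78],[6.8,5.3,-18,0.78],[6.8,5.3,-18,0.78]]], "jaw": 0.12}}

```text
clock: 11.0
position: [0.4883, 0.2024, 0.3088]
tool_rot: [-3.136, 0.0, 0.641]
force: [-0.5, 0.1, 0.6]
grip_width: 0.0751
```

```bash
python3 - <<'E'
from h import *
o=bot.observe(); print(o["clock"],o["grip_width"],o["position"],o["tool_rot"])
s=grab("side"); w=grab("wrist","w9"); 
for e in lids(s,(260,240,385,345),150)[0]: print(np.round(e[0],1),np.round(e[1],1),e[3],e[4].round(4))
crop(s,200,160,440,360,"s9",3)
E
```

```text
11.0 0.07506168249016337 [0.48827959 0.20244463 0.30879296] [-3.13619839e+00  3.98489775e-04  6.40840810e-01]
[349.1 310.8] [18.1 27.7] 265.0 [0.4837 0.2009 0.08  ]
[291.3 303.2] [19.8 27. ] 395.0 [0.5893 0.1903 0.08  ]
[357.8 270.9] [16.6 21.8] 195.0 [0.4703 0.0963 0.08  ]
[302.8 266.5] [16.9 22.9] 220.0 [0.5782 0.0918 0.08  ]
[301.1 242.9] [13.1 56.3] 367.0 [0.5889 0.0213 0.08  ]
```

View pics/w9.png

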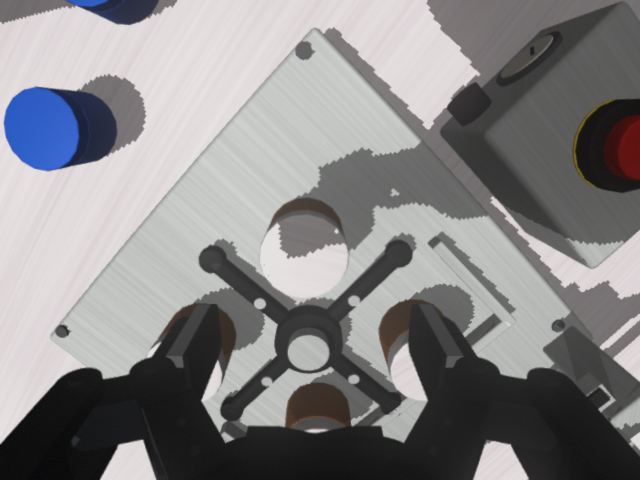

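View pics/s9.png

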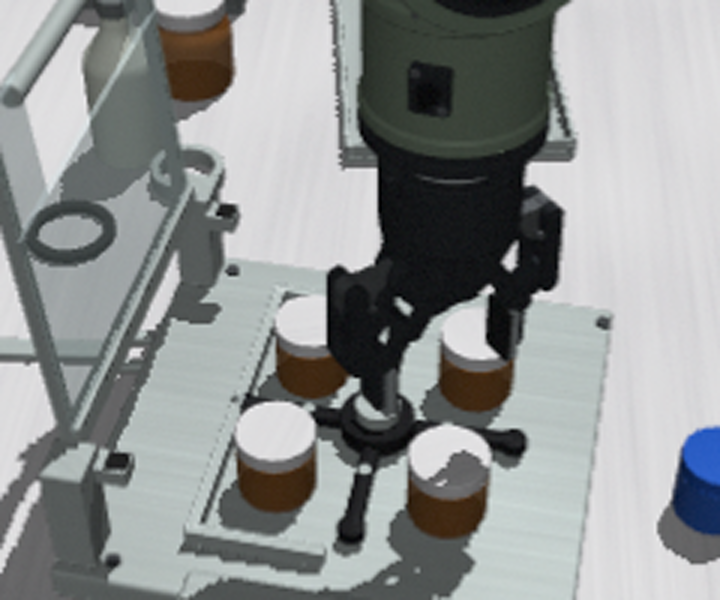

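Call:
{"fn": "step_arm", "kwargs": {"plan": [[[-0.6,0.05,-1,0],[-0.6,0.05,-3,0],[-0.6,0.05,-5,0],[-0.6,0.05,-7,0],[-0.6,0.05,-8.3,0],[-0.6,0.05,-9.1,0],[-0.6,0.05,-9.1,0],[-0.6,0.05,-9.1,0],[-0.6,0.05,-9.1,0]]]}}

```text
clock: 11.85
position: [0.4827, 0.2035, 0.2207]
tool_rot: [-3.137, -0.005, 0.641]
force: [-0.0, 0.7, 0.1]
grip_width: 0.0748
```

```bash
python3 - <<'E'
from h import *
o=bot.observe(); print(o["clock"],o["grip_width"],o["position"],o["force"])
s=grab("side"); crop(s,260,200,420,350,"s10",4)
E
```

```text
11.85 0.07480697307973265 [0.48268002 0.20349584 0.22069415] [-0.02456615  0.69199601  0.08879771]
```

View pics/s10.png

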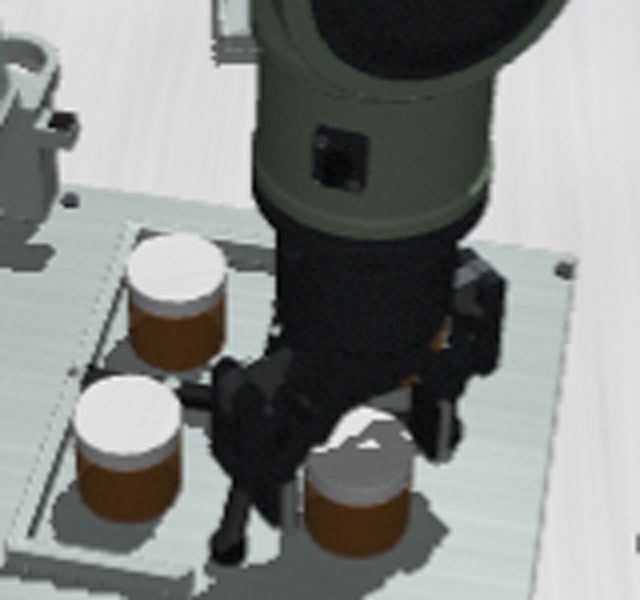

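Call:
{"fn": "step_arm", "kwargs": {"plan": [[[0,0,-0.3,0],[0,0,-0.3,0],[0,0,-0.3,0],[0,0,-0.3,0],[0,0,-0.3,0],[0,0,-0.3,0]]], "jaw": 1, "force": 40}}

```text
clock: 12.4
position: [0.4827, 0.2035, 0.2182]
tool_rot: [-3.137, -0.005, 0.641]
force: [-2.7, -1.0, 9.5]
grip_width: 0.0494
```

Call:
{"fn": "step_arm", "kwargs": {"plan": [[[0,0,1,0],[0,0,3,0],[0,0,5,0],[0,0,7.5,0],[0,0,10,0],[0,-1,12,-0.1],[0,-3,12,-0.22],[0,-6,12,-0.34],[0,-9,12,-0.46],[0,-12,12,-0.58],[0,-15,12,-0.7],[0,-18,12,-0.82]]]}}

```text
clock: 13.4
position: [0.4823, 0.0221, 0.3389]
tool_rot: [-3.136, -0.005, -0.185]
force: [1.3, -0.5, -1.3]
grip_width: 0.0488
```

Call:
{"fn": "step_arm", "kwargs": {"plan": [[[0.5,-3,0,-0.12],[1,-7,0,-0.24],[1.5,-11,0,-0.36],[2,-15,0,-0.48],[2.5,-19,0,-0.6],[3,-23,0,-0.72],[3.5,-27,0,-0.84],[4.2,-31,0,-0.96],[5,-35,0,-1.08],[5.7,-38,0,-1.2],[6.2,-40.3,0,-1.255],[6.2,-40.3,0,-1.255]]]}}

```text
clock: 14.4
position: [0.5436, -0.3851, 0.3394]
tool_rot: [-3.137, -0.008, -1.448]
force: [1.0, -0.8, -1.2]
grip_width: 0.049
```

Call:
{"fn": "step_arm", "kwargs": {"plan": [[[0,0,-2,0],[0,0,-4,0],[0,0,-6,0],[0,0,-8,0],[0,0,-10,0],[0,0,-11.5,0],[0,0,-11.5,0],[0,0,-11.5,0]]]}}

```text
clock: 15.07
position: [0.5436, -0.385, 0.2246]
tool_rot: [-3.137, -0.007, -1.448]
force: [1.0, -0.1, -1.1]
grip_width: 0.0491
```

```bash
python3 - <<'E'
from h import *
o=bot.observe(); print(o["clock"],o["grip_width"],o["position"],o["tool_rot"],o["force"])
s=grab("side"); t=grab("top"); w=grab("wrist","w11"); crop(s,250,60,450,230,"s11",4);crop(t,370,190,570,350,"t11",4)
E
```

```text
15.0667 0.049100348093559565 [ 0.5435801  -0.38503692  0.22456906] [-3.13723244 -0.00722994 -1.44766448] [ 1.04726643 -0.08316973 -1.08860518]
```

View pics/s11.png

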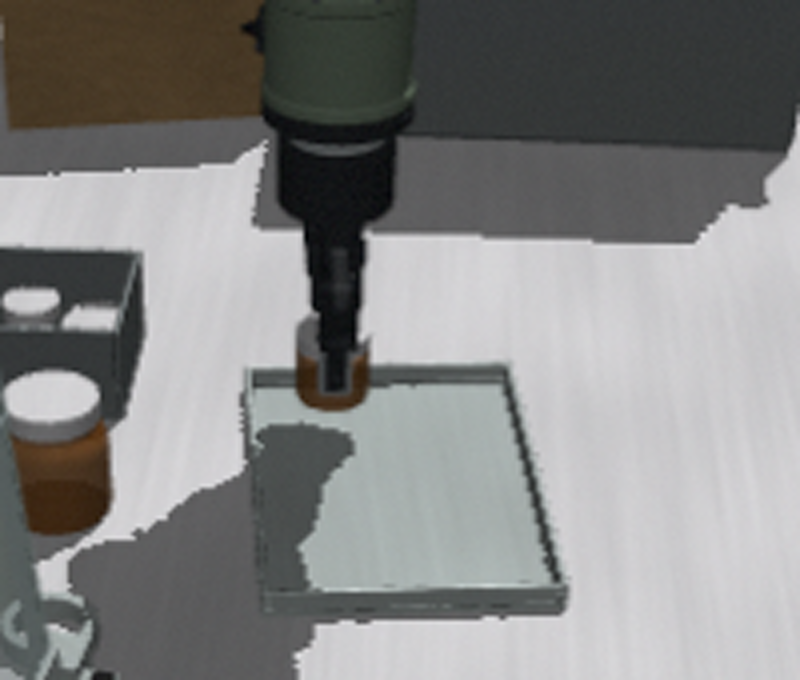

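View pics/w11.png

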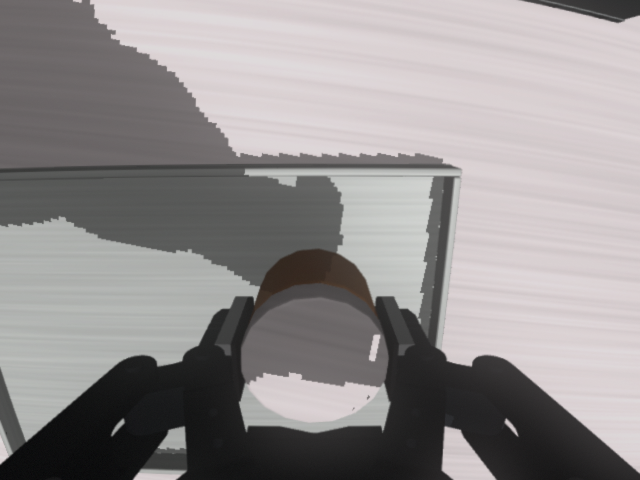

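Call:
{"fn": "step_arm", "kwargs": {"plan": [[[0,0.4,-1,0],[0,0.4,-2,0],[0,0.4,-2.7,0],[0,0.4,-3.0,0],[0,0.4,-3.1,0],[0,0.4,-3.1,0],[0,0.4,-3.1,0]]]}}

```text
clock: 15.8
position: [0.544, -0.3815, 0.1949]
tool_rot: [-3.135, -0.009, -1.448]
force: [-0.4, 0.7, -1.4]
grip_width: 0.0494
```

Call:
{"fn": "step_arm", "kwargs": {"plan": [[[0,0,-0.2,0],[0,0,-0.3,0],[0,0,-0.3,0]]]}}

```text
clock: 16.05
position: [0.544, -0.3817, 0.1924]
tool_rot: [-3.135, -0.009, -1.448]
force: [-0.9, -0.2, 2.6]
grip_width: 0.0488
```

Just in contact (2.6 N). Release and rise.

Call:
{"fn": "step_arm", "kwargs": {"plan": [[[0,0,0,0],[0,0,0,0],[0,0,0,0],[0,0,1,0],[0,0,3,0],[0,0,6,0],[0,0,9,0],[0,0,12,0],[0,2,14,0.05],[0,5,14,0.15],[0,9,14,0.25],[0,13,14,0.37]]], "jaw": 0.27}}

```text
clock: 17.05
position: [0.5435, -0.2507, 0.3334]
tool_rot: [-3.134, -0.01, -1.075]
force: [1.3, 0.7, 0.3]
grip_width: 0.0624
```

```bash
cat >> h.py <<'E'
tc=np.array([.500,-.324]);TX=np.array([.9916,.13]);TY=np.array([-.13,.9916])
def rep(f,box,z,thr=150):
    for e in lids(f,box,thr,z)[0]: print(np.round(e[0],1),np.round(e[1],1),e[3],e[4].round(4),"mach",(np.array([MX,MY])@(e[4][:2]-hub)).round(3),"tray",(np.array([TX,TY])@(e[4][:2]-tc)).round(3))
E
python3 - <<'E'
from h import *
o=bot.observe(); print(o["clock"],o["grip_width"],o["position"],o["tool_rot"])
s=grab("side","s12"); t=grab("top")
rep(s,(260,240,385,345),.08); rep(s,(300,120,400,230),.054)
crop(t,370,190,570,350,"t12",4)
E
```

```text
17.05 0.062361952633400594 [ 0.5434542  -0.25074468  0.33335443] [-3.13414687 -0.01027132 -1.0746089 ]
[291.1 303.3] [19.7 26.7] 386.5 [0.5895 0.1904 0.08  ] mach [0.055 0.056] tray [0.156 0.498]
[360.5 270.8] [16.9 21.5] 232.0 [0.4651 0.0955 0.08  ] mach [-0.055 -0.056] tray [0.02 0.42]
[376.3 249.1] [ 19.2 136.6] 1045.0 [0.4342 0.029  0.08  ] mach [-0.077 -0.126] tray [-0.019  0.359]
```

View pics/s12.png

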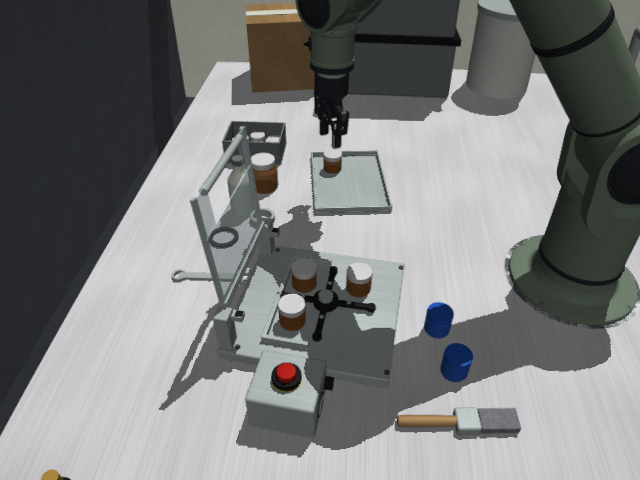

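View pics/t12.png

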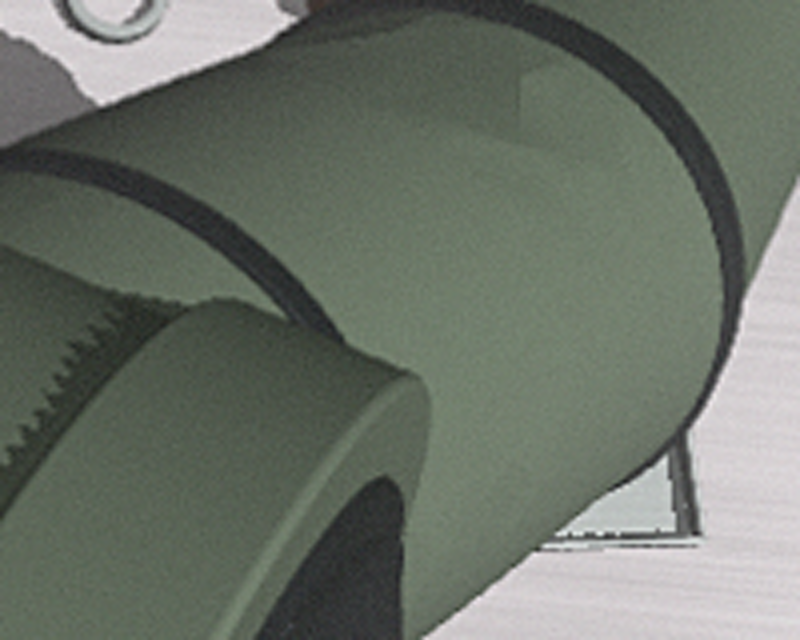

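Jar A stands in the tray at (333,161). Next is C (near right) at (0.466, 0.096), yaw -0.92.

Call:
{"fn": "step_arm", "kwargs": {"plan": [[[-0.5,2,0,0.05],[-1.2,5.5,0,0.1],[-2,9.5,0,0.15],[-3,13.5,0,0.15],[-4,17.5,0,0.15],[-5,21.5,0,0.15],[-6,25.5,0,0.15],[-6.8,29,0,0.15],[-7.4,32.5,-1,0.15],[-7.8,34.4,-2,0.15],[-7.8,34.6,-3,0.15],[-7.8,34.6,-3,0.15]]], "jaw": 0.12}}

```text
clock: 18.15
position: [0.4665, 0.1012, 0.3021]
tool_rot: [-3.134, -0.006, -0.914]
force: [0.2, -0.6, 0.8]
grip_width: 0.075
```

```bash
python3 - <<'E'
from h import *
o=bot.observe(); print(o["clock"],o["grip_width"],o["position"],o["tool_rot"])
s=grab("side","s13"); w=grab("wrist","w13")
print(proj(w,[(.466,.0957,.08)]))
rep(s,(260,240,385,345),.08); rep(w,(150,80,500,400),.08)
E
```

```text
18.15 0.07501963353522483 [0.46648975 0.1011732  0.30206998] [-3.13372765 -0.00577943 -0.91382765]
[[317.4681396  275.95064982]]
[290.8 302.6] [18.1 26.6] 251.5 [0.5904 0.1888 0.08  ] mach [0.056 0.054] tray [0.156 0.497]
[359.2 270.9] [17.  24.7] 306.0 [0.4676 0.096  0.08  ] mach [-0.053 -0.055] tray [0.023 0.421]
[303.5 266.5] [17.  24.6] 299.0 [0.5768 0.0915 0.08  ] mach [ 0.056 -0.044] tray [0.13  0.402]
[319.4 241.4] [ 27.5 110.1] 1020.5 [0.5515 0.0135 0.08  ] mach [ 0.042 -0.125] tray [0.095 0.328]
[309.6 470. ] [ 80.2 451.1] 3204.0 [0.3506 0.013  0.08  ] mach [-0.157 -0.153] tray [-0.104  0.354]
[391.1 322.5] [49.  87.8] 3661.5 [0.4687 0.0447 0.08  ] mach [-0.045 -0.105] tray [0.017 0.37 ]
[-0.1 67.1] [ 57.7 455. ] 2164.0 [0.4576 0.288  0.08  ] mach [-0.089  0.134] tray [0.037 0.612]
```

View pics/w13.png

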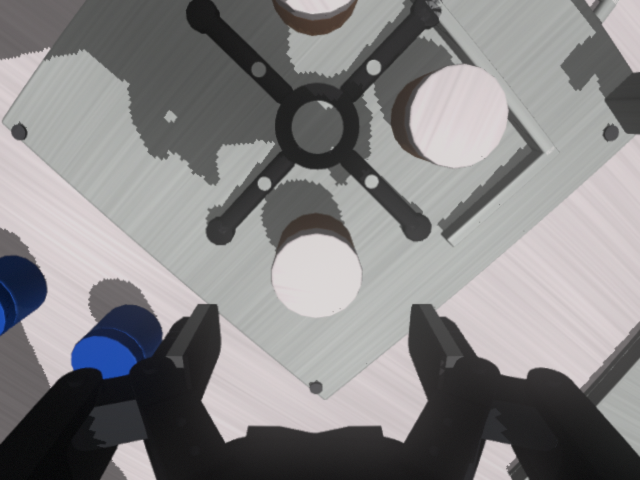

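Lid C at (317,275) matches the prediction. Descend and grip.

Call:
{"fn": "step_arm", "kwargs": {"plan": [[[0,-0.5,-1,0],[0,-0.5,-3,0],[0,-0.5,-5,0],[0,-0.5,-7,0],[0,-0.5,-8,0],[0,-0.5,-8.4,0],[0,-0.5,-8.4,0],[0,-0.5,-8.4,0]]]}}

```text
clock: 18.92
position: [0.4676, 0.0937, 0.2202]
tool_rot: [-3.132, -0.007, -0.918]
force: [-0.9, 0.3, -0.4]
grip_width: 0.075
```

Call:
{"fn": "step_arm", "kwargs": {"plan": [[[0,0,0,0],[0,0,0,0],[0,0,0,0],[0,0,0,0],[0,0,0,0],[0,0,0,0]]], "jaw": 1}}

```text
clock: 19.42
position: [0.4678, 0.0937, 0.2212]
tool_rot: [-3.13, -0.007, -0.918]
force: [-3.4, 0.6, 16.7]
grip_width: 0.0491
```

Call:
{"fn": "step_arm", "kwargs": {"plan": [[[0,0,1,0],[0,0,3,0],[0,0,6,0],[0,0,9,0],[0,-2,11,0],[0,-5,11,-0.1],[0,-9,11,-0.2],[0,-13,11,-0.3],[0,-17,11,-0.4],[0,-21,11,-0.5],[0,-25,11,-0.52],[0,-29,11,-0.52]]]}}

```text
clock: 20.42
position: [0.4674, -0.1979, 0.332]
tool_rot: [-3.13, -0.007, -1.44]
force: [0.9, 0.3, -0.8]
grip_width: 0.0491
```

Call:
{"fn": "step_arm", "kwargs": {"plan": [[[0,-4,0,0],[0,-8,0,0],[0,-12,0,0],[0,-15.5,0,0],[0,-18,-1,0],[0.2,-19,-3,0],[0.4,-19.4,-6,0],[0.4,-19.4,-9,0],[0.4,-19.4,-11,0],[0.4,-19.4,-11.5,0],[0.4,-19.4,-11.5,0],[0.4,-19.4,-11.5,0]]]}}

```text
clock: 21.42
position: [0.4717, -0.3922, 0.2185]
tool_rot: [-3.129, -0.008, -1.44]
force: [0.3, -0.3, -1.1]
grip_width: 0.0489
```

```bash
python3 - <<'E'
from h import *
o=bot.observe(); print(o["clock"],o["grip_width"],o["position"],o["tool_rot"],o["force"])
s=grab("side"); w=grab("wrist","w14"); crop(s,250,60,450,230,"s14",4)
E
```

```text
21.4167 0.04893981494757288 [ 0.47167439 -0.39217221  0.21848637] [-3.1293507  -0.00821057 -1.43966942] [ 0.32102255 -0.26970011 -1.06274721]
```

View pics/s14.png

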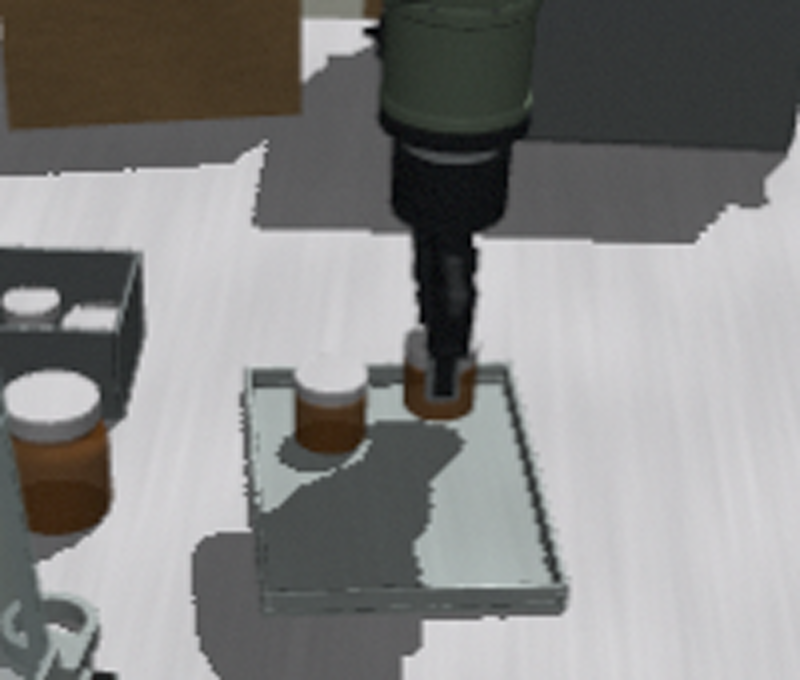

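View pics/w14.png

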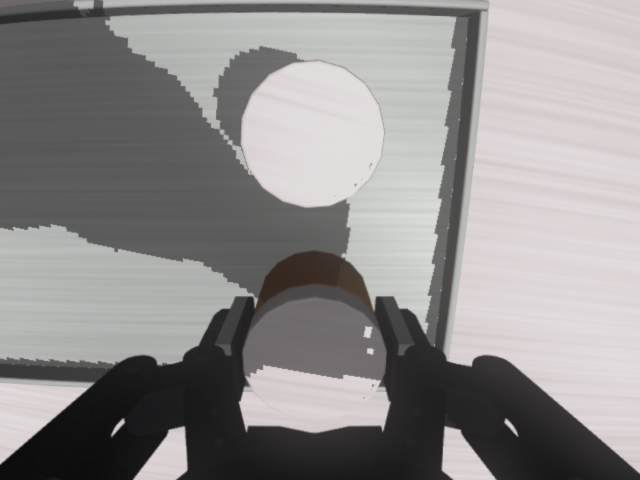

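Call:
{"fn": "step_arm", "kwargs": {"plan": [[[0,0.5,-0.8,0],[0,0.5,-1.6,0],[0,0.5,-2.1,0],[0,0.5,-2.4,0],[0,0.5,-2.5,0],[0,0.5,-2.5,0],[0,0.5,-2.5,0]]]}}

```text
clock: 22.1
position: [0.4718, -0.3869, 0.1952]
tool_rot: [-3.127, -0.007, -1.439]
force: [-7.6, 12.6, 37.5]
grip_width: 0.0489
```

Call:
{"fn": "step_arm", "kwargs": {"plan": [[[0,0,0.15,0],[0,0,0.2,0]]]}}

```text
clock: 22.27
position: [0.4718, -0.3871, 0.1975]
tool_rot: [-3.127, -0.007, -1.44]
force: [-0.3, 0.0, -1.1]
grip_width: 0.0492
```

Call:
{"fn": "step_arm", "kwargs": {"plan": [[[0,0,0,0],[0,0,0,0],[0,0,0,0],[0,0,1,0],[0,0,3,0],[0,0,6,0],[0,0,9,0],[0,0,12,0],[0,2,14,0.05],[0.5,5,14,0.15],[1,9,14,0.25],[1.5,13,14,0.37]]], "jaw": 0.27}}

```text
clock: 23.27
position: [0.4865, -0.256, 0.3383]
tool_rot: [-3.126, -0.008, -1.066]
force: [2.5, 0.2, -0.9]
grip_width: 0.0625
```

Call:
{"fn": "step_arm", "kwargs": {"plan": [[[0,4,0,0.1],[1,8,0,0.15],[2,12,0,0.15],[3,16,0,0.15],[4,20,0,0.15],[5,24,0,0.15],[6,28,0,0.15],[7,31.5,0,0.15],[8,35,0,0.15],[9,38.5,0,0.15],[10,42,0,0.15],[10,42,0,0.15]]], "jaw": 0.12}}

```text
clock: 24.27
position: [0.587, 0.1715, 0.3382]
tool_rot: [-3.125, -0.007, -0.909]
force: [0.0, 0.7, -0.7]
grip_width: 0.0751
```

```bash
python3 - <<'E'
from h import *
o=bot.observe(); print(o["clock"],o["grip_width"],o["position"],o["tool_rot"])
s=grab("side","s15"); w=grab("wrist","w15")
print(proj(w,[(.5895,.1904,.08)]))
rep(s,(260,240,385,345),.08);rep(s,(310,140,385,210),.054)
E
```

```text
24.2667 0.0750877170659922 [0.58701981 0.17150773 0.33821623] [-3.12463591 -0.00655343 -0.90876753]
[[285.82040681 227.53063972]]
[291.2 303.2] [19.8 27. ] 392.0 [0.5893 0.1903 0.08  ] mach [0.055 0.056] tray [0.155 0.498]
[-284.1  204. ] [  33.2 1146. ] 1004.5 [ 2.2294 -0.0197  0.08  ] mach [1.708 0.075] tray [1.754 0.077]
[359.8 150. ] [30.7 89. ] 923.0 [ 0.4739 -0.4067  0.054 ] mach [ 0.023 -0.552] tray [-0.037 -0.079]
```

View pics/w15.png

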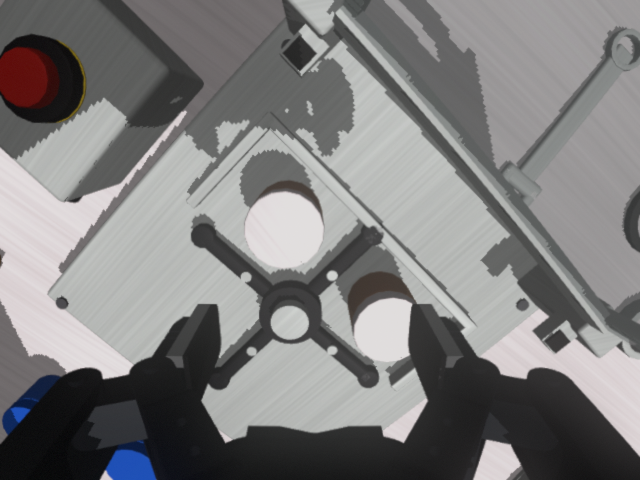

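View pics/s15.png

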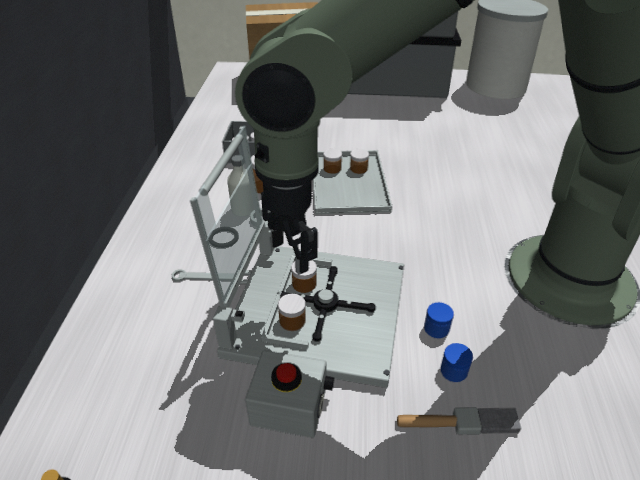

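Call:
{"fn": "step_arm", "kwargs": {"plan": [[[0,1.8,-1,0],[0,1.8,-3,0],[0,1.8,-6,0],[0,1.8,-9,0],[0,1.8,-11,0],[0,1.8,-11.8,0],[0,1.8,-11.9,0],[0,1.8,-11.9,0],[0,1.8,-11.9,0]]]}}

```text
clock: 25.12
position: [0.5869, 0.183, 0.2209]
tool_rot: [-3.125, -0.009, -0.915]
force: [0.0, 0.0, 1.2]
grip_width: 0.0754
```

Call:
{"fn": "step_arm", "kwargs": {"plan": [[[0,0,0,0],[0,0,0,0],[0,0,0,0],[0,0,0,0],[0,0,0,0],[0,0,0,0]]], "jaw": 1}}

```text
clock: 25.62
position: [0.5872, 0.1832, 0.2224]
tool_rot: [-3.123, -0.009, -0.915]
force: [-4.7, -0.7, 15.9]
grip_width: 0.0492
```

```bash
python3 - <<'E'
from h import *
s=grab("side"); crop(s,220,200,420,370,"s16",4)
E
```

```text
(no output)
```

View pics/s16.png

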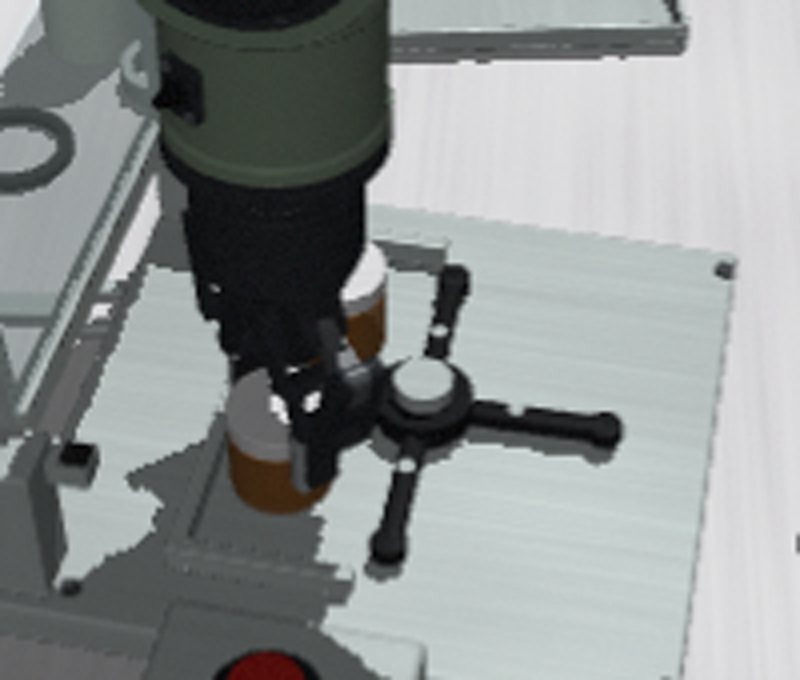

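Gripped, width 49 mm. Now carry B to the third tray slot.

Call:
{"fn": "step_arm", "kwargs": {"plan": [[[0,0,1,0],[0,0,3,0],[0,0,6,0],[0,0,9,0],[0,0,11,0],[-0.5,-2,12,-0.1],[-1,-6,12,-0.2],[-1.5,-10,12,-0.3],[-2,-14,12,-0.4],[-2.5,-18,12,-0.5],[-3,-22,12,-0.52],[-3.5,-26,12,-0.52]]]}}

```text
clock: 26.67
position: [0.5516, -0.0784, 0.3433]
tool_rot: [-3.122, -0.009, -1.436]
force: [0.8, -0.6, -1.2]
grip_width: 0.049
```

Call:
{"fn": "step_arm", "kwargs": {"plan": [[[-0.5,-4,0,0],[-1,-8,0,0],[-1.6,-12,0,0],[-2,-15,0,0],[-2.3,-17,-1,0],[-2.4,-17.8,-3,0],[-2.4,-18,-6,0],[-2.4,-18,-9,0],[-2.4,-18,-11,0],[-2.4,-18,-11.5,0],[-2.4,-18,-11.5,0],[-2.4,-18,-11.5,0]]]}}

```text
clock: 27.67
position: [0.5279, -0.2587, 0.2296]
tool_rot: [-3.121, -0.01, -1.436]
force: [0.2, -0.3, -0.4]
grip_width: 0.0493
```

```bash
python3 - <<'E'
from h import *
o=bot.observe(); print(o["clock"],o["grip_width"],o["position"],o["tool_rot"],o["force"])
s=grab("side"); w=grab("wrist","w17"); crop(s,250,60,450,230,"s17",4)
E
```

```text
27.6667 0.04930442970452129 [ 0.52788262 -0.25871831  0.22964436] [-3.12133781 -0.00983166 -1.43643624] [ 0.23643067 -0.29933926 -0.35555484]
```

View pics/s17.png

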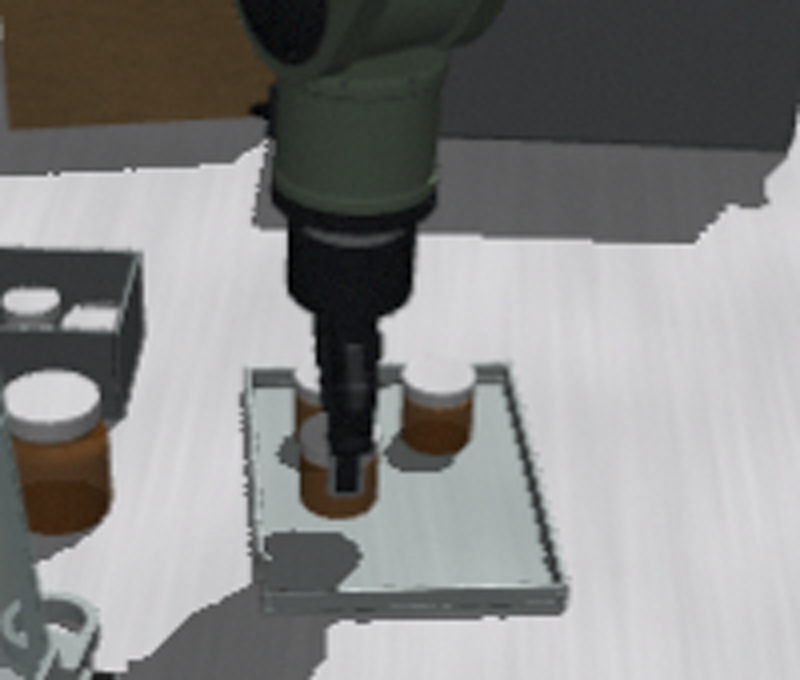

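View pics/w17.png

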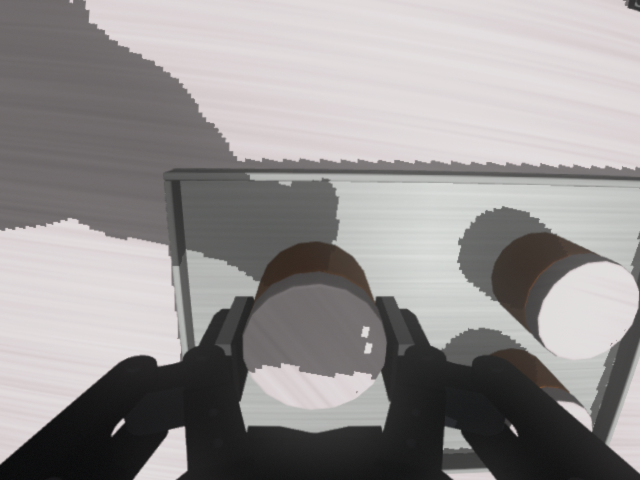

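Call:
{"fn": "step_arm", "kwargs": {"plan": [[[0,0,-1,0],[0,0,-2,0],[0,0,-2.7,0],[0,0,-3,0],[0,0,-3.1,0],[0,0,-3.1,0],[0,0,-3.1,0]]]}}

```text
clock: 28.35
position: [0.5281, -0.2587, 0.1991]
tool_rot: [-3.12, -0.01, -1.436]
force: [0.0, 0.2, 0.2]
grip_width: 0.0491
```

Call:
{"fn": "step_arm", "kwargs": {"plan": [[[0,0,-0.15,0],[0,0,-0.2,0],[0,0,-0.2,0]]]}}

```text
clock: 28.6
position: [0.5281, -0.2587, 0.1971]
tool_rot: [-3.12, -0.01, -1.436]
force: [-0.3, 0.4, -1.5]
grip_width: 0.0489
```

Call:
{"fn": "step_arm", "kwargs": {"plan": [[[0,0,-0.1,0],[0,0,-0.2,0],[0,0,-0.2,0]]]}}

```text
clock: 28.85
position: [0.5282, -0.2589, 0.1964]
tool_rot: [-3.119, -0.01, -1.436]
force: [-6.2, 4.2, 26.5]
grip_width: 0.0488
```

Call:
{"fn": "step_arm", "kwargs": {"plan": [[[0,0,0.15,0],[0,0,0.15,0],[0,0,0.15,0],[0,0,0.3,0],[0,0,1.5,0],[0,0,4,0],[0,0,7,0],[0,0,10,0],[0,0,13,0],[0.2,1.5,14.5,0],[0.5,5,14.5,0],[1,9,14.5,0]]], "jaw": 0.27}}

```text
clock: 29.85
position: [0.5376, -0.1697, 0.3434]
tool_rot: [-3.117, -0.011, -1.44]
force: [0.5, 0.2, -1.4]
grip_width: 0.0623
```

Call:
{"fn": "step_arm", "kwargs": {"plan": [[[0.5,4,0,-0.1],[1,8,0,-0.2],[1.6,12,0,-0.27],[2.2,16,0,-0.27],[2.8,20,-1,-0.27],[3.2,23,-2,-0.27],[3.5,25,-3,-0.27],[3.6,26,-4,-0.27],[3.6,26.2,-4,-0.27],[3.6,26.2,-4,-0.27],[3.6,26.2,-4,-0.27],[3.6,26.2,-4,-0.27]]], "jaw": 0.18}}

```text
clock: 30.85
position: [0.5737, 0.0903, 0.3042]
tool_rot: [-3.116, -0.011, -1.713]
force: [-0.3, -0.1, 0.4]
grip_width: 0.0699
```

```bash
python3 - <<'E'
from h import *
o=bot.observe(); print(o["clock"],o["grip_width"],o["position"],o["tool_rot"],o["force"])
s=grab("side","s18"); w=grab("wrist","w18")
print(proj(w,[(.577,.0913,.08)]))
rep(s,(260,240,385,345),.08)
o=bot.observe(); print(o["position"])
E
```

```text
30.85 0.06990661151995876 [0.57367565 0.09034962 0.30418956] [-3.11583006 -0.01115643 -1.71292202] [-0.28230213 -0.11425569  0.4411112 ]
[[307.69167459 270.31717968]]
[307.1 267.1] [15. 18.] 169.0 [0.5697 0.0929 0.08  ] mach [ 0.049 -0.044] tray [0.123 0.404]
[571.6 262.8] [ 27.1 559.6] 1145.5 [0.0392 0.0421 0.08  ] mach [-0.47  -0.167] tray [-0.409  0.423]
[0.57368782 0.0909109  0.30402638]
```

View pics/s18.png

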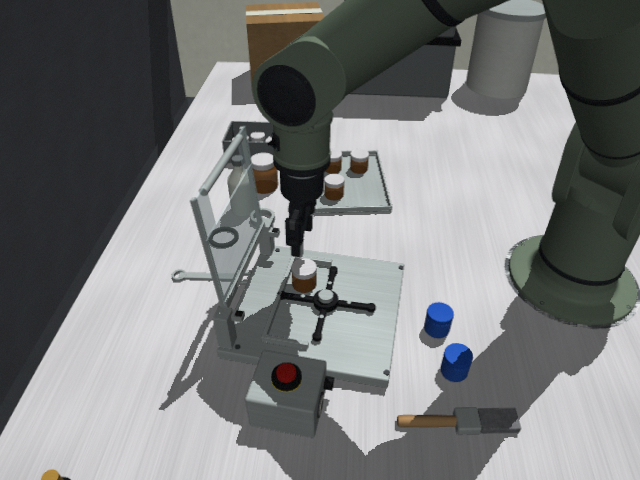

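View pics/w18.png

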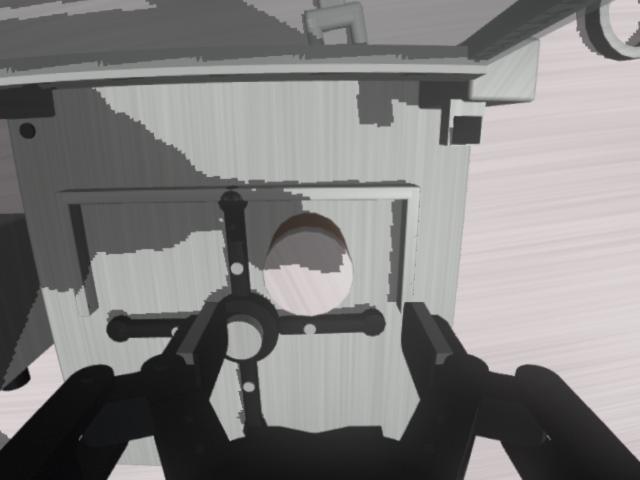

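Call:
{"fn": "step_arm", "kwargs": {"plan": [[[0,0.2,-1,0],[0,0.2,-3,0],[0,0.2,-5,0],[0,0.2,-7,0],[0,0.2,-8,0],[0,0.2,-8.3,0],[0,0.2,-8.3,0],[0,0.2,-8.3,0]]]}}

```text
clock: 31.62
position: [0.5739, 0.0927, 0.2217]
tool_rot: [-3.115, -0.011, -1.713]
force: [-0.5, 0.5, 0.5]
grip_width: 0.0703
```

Call:
{"fn": "step_arm", "kwargs": {"plan": [[[0,0,0,0],[0,0,0,0],[0,0,0,0],[0,0,0,0],[0,0,0,0],[0,0,0,0]]], "jaw": 1}}

```text
clock: 32.12
position: [0.5743, 0.0926, 0.2229]
tool_rot: [-3.114, -0.01, -1.713]
force: [-1.9, -0.0, 10.7]
grip_width: 0.0488
```

```bash
python3 - <<'E'
from h import *
s=grab("side"); crop(s,220,200,420,370,"s19",4)
E
```

```text
(no output)
```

View pics/s19.png

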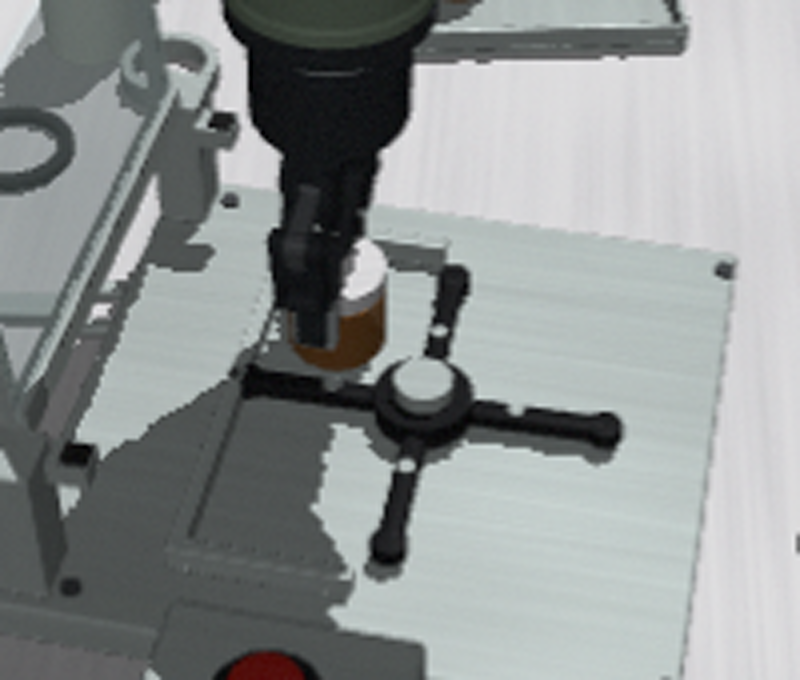

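Call:
{"fn": "step_arm", "kwargs": {"plan": [[[0,0,1,0],[0,0,3,0],[0,0,6,0],[0,0,9,0],[0,0,11,0],[-1,-2,12,0.1],[-2.5,-5.5,12,0.2],[-4,-9,12,0.27],[-5.5,-12.5,12,0.27],[-7,-16,12,0.27],[-8.5,-19.5,12,0.27],[-9.5,-23,12,0.27]]]}}

```text
clock: 33.17
position: [0.4776, -0.1389, 0.3439]
tool_rot: [-3.113, -0.009, -1.443]
force: [1.2, -0.7, -1.6]
grip_width: 0.0486
```

```bash
python3 - <<'E'
from h import *
o=bot.observe(); print(o["position"],o["tool_rot"],o["grip_width"])
w=grab("wrist","w20"); s=grab("side"); crop(s,250,60,450,230,"s20",4)
rep(s,(305,145,390,205),.054)
print(bot.observe()["position"])
E
```

```text
[ 0.47764419 -0.13889021  0.34387085] [-3.11298375 -0.00935687 -1.44283801] 0.048636286256107844
[382.1 158.5] [22.8 52.9] 307.0 [ 0.4139 -0.3678  0.054 ] mach [-0.042 -0.521] tray [-0.091 -0.032]
[323.5 156.4] [ 42.8 102.2] 609.5 [ 0.57   -0.3662  0.054 ] mach [ 0.113 -0.498] tray [ 0.064 -0.051]
[ 0.47705729 -0.1426201   0.34443172]
```

View pics/s20.png

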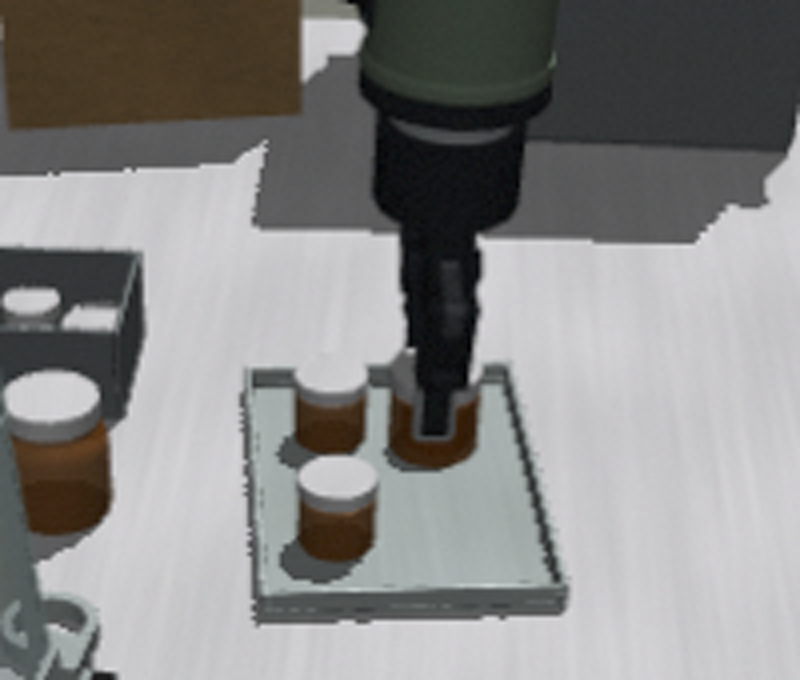

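Call:
{"fn": "step_arm", "kwargs": {"plan": [[[-0.8,-3.5,0,0],[-1.6,-7,0,0],[-2.2,-10.5,0,0],[-2.5,-12.3,-1,0],[-2.5,-12.3,-4,0],[-2.5,-12.3,-7,0],[-2.5,-12.3,-10,0],[-2.5,-12.3,-12.5,0],[-2.5,-12.3,-13.5,0],[-2.5,-12.3,-14,0],[-2.5,-12.3,-14.1,0],[-2.5,-12.3,-14.1,0]]]}}

```text
clock: 34.27
position: [0.4524, -0.2658, 0.2045]
tool_rot: [-3.111, -0.012, -1.45]
force: [-0.3, 0.6, -1.0]
grip_width: 0.0492
```

```bash
python3 - <<'E'
from h import *
w=grab("wrist","w21"); s=grab("side"); crop(s,250,60,450,230,"s21",4)
print(bot.observe()["position"])
E
```

```text
[ 0.45250133 -0.26573613  0.204726  ]
```

View pics/s21.png

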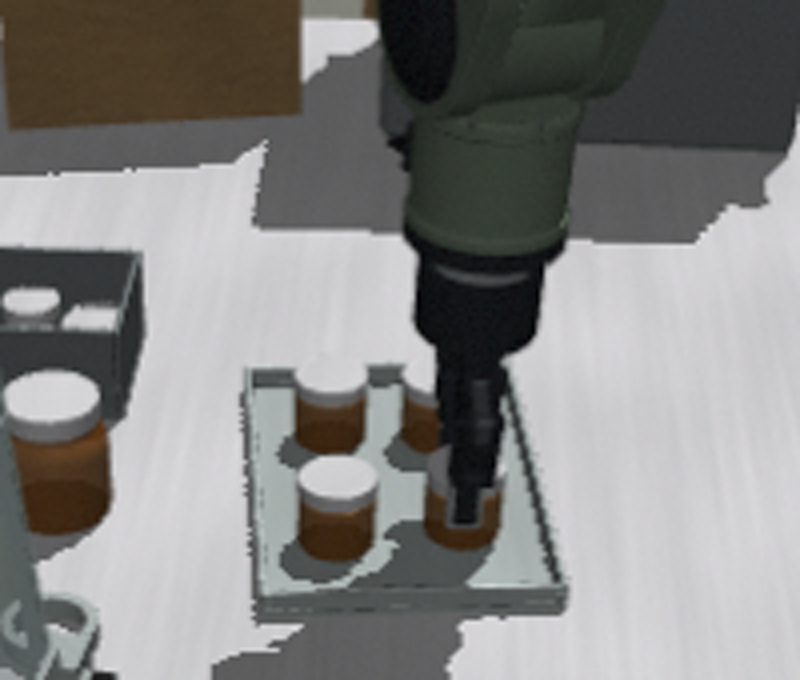

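View pics/w21.png

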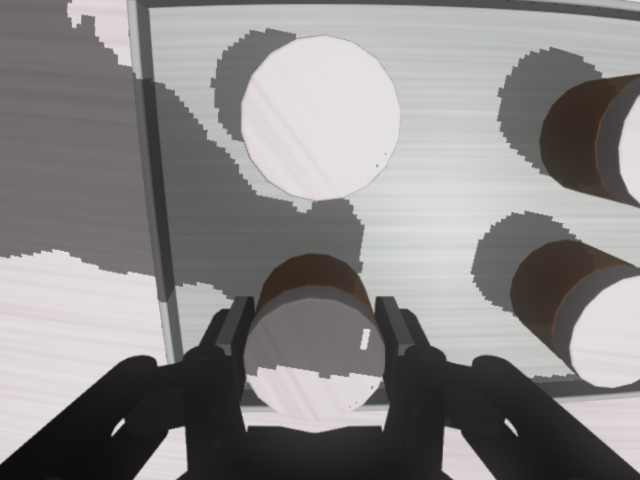

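Call:
{"fn": "step_arm", "kwargs": {"plan": [[[0,0,-0.3,0],[0,0,-0.6,0],[0,0,-0.75,0],[0,0,-0.75,0],[0,0,-0.75,0]]]}}

```text
clock: 34.78
position: [0.4525, -0.2658, 0.1972]
tool_rot: [-3.111, -0.012, -1.45]
force: [0.5, 0.1, -1.0]
grip_width: 0.0489
```

Call:
{"fn": "step_arm", "kwargs": {"plan": [[[0,0,-0.1,0],[0,0,-0.2,0],[0,0,-0.2,0]]]}}

```text
clock: 35.03
position: [0.4524, -0.266, 0.1967]
tool_rot: [-3.109, -0.012, -1.451]
force: [-8.7, 6.1, 42.0]
grip_width: 0.0489
```

Call:
{"fn": "step_arm", "kwargs": {"plan": [[[0,0,0.15,0],[0,0,0.2,0],[0,0,0.2,0]]]}}

```text
clock: 35.28
position: [0.4524, -0.2661, 0.1988]
tool_rot: [-3.109, -0.012, -1.451]
force: [-0.4, -0.3, -1.6]
grip_width: 0.049
```

Call:
{"fn": "step_arm", "kwargs": {"plan": [[[0,0,0,0],[0,0,0,0],[0,0,0,0],[0,0,0.3,0],[0,0,1.5,0],[0,0,4,0],[0,0,7,0],[0,0,10,0],[0,0,13,0],[0,1.5,14.5,0],[0,5,14.5,0],[0,9,14.5,0]]], "jaw": 0.27}}

```text
clock: 36.28
position: [0.452, -0.1765, 0.3456]
tool_rot: [-3.106, -0.013, -1.454]
force: [1.1, 0.3, -0.6]
grip_width: 0.0621
```

Call:
{"fn": "step_arm", "kwargs": {"plan": [[[0,4,0,0],[0,8,0,0],[0,12,0,0],[0,15,0,0],[0,16,0,0],[0,16,0,0]]], "jaw": 1}}

```text
clock: 36.78
position: [0.4519, -0.014, 0.3461]
tool_rot: [-3.106, -0.012, -1.45]
force: [0.3, -0.3, -0.2]
grip_width: -0.0002
```

```bash
python3 - <<'E'
from h import *
o=bot.observe(); print(o["clock"],o["position"],o["tool_rot"],o["qpos"].round(2))
s=grab("side","s22"); t=grab("top","t22"); w=grab("wrist","w22")
rep(s,(305,145,390,205),.054); rep(t,(390,220,560,345),.054)
E
```

```text
36.7833 [ 0.45188555 -0.01398848  0.34613667] [-3.10627382 -0.01164365 -1.45020194] [-0.73  0.45  0.83  2.14 -0.5   0.71 -1.03]
[387.6 167.2] [10.2 37.1] 159.5 [ 0.4004 -0.3256  0.054 ] mach [-0.061 -0.482] tray [-0.099  0.011]
[319.9 170.2] [58.5 87.1] 687.5 [ 0.5743 -0.2976  0.054 ] mach [ 0.107 -0.43 ] tray [0.077 0.017]
[513.7 295.1] [22.6 25. ] 396.5 [ 0.4712 -0.388   0.054 ] mach [ 0.018 -0.533] tray [-0.037 -0.06 ]
[472.7 293.6] [22.6 24.4] 370.5 [ 0.4666 -0.3041  0.054 ] mach [ 0.002 -0.451] tray [-0.031  0.024]
[510.8 260.2] [21.8 24.3] 391.5 [ 0.5437 -0.383   0.054 ] mach [ 0.089 -0.518] tray [ 0.036 -0.064]
[451.6 259.8] [22.4 23.8] 391.5 [ 0.5331 -0.2594  0.054 ] mach [ 0.061 -0.398] tray [0.041 0.06 ]
```

View pics/s22.png

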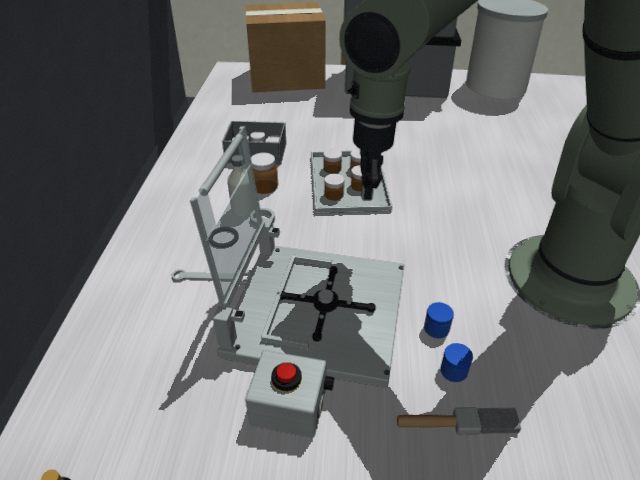

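View pics/t22.png

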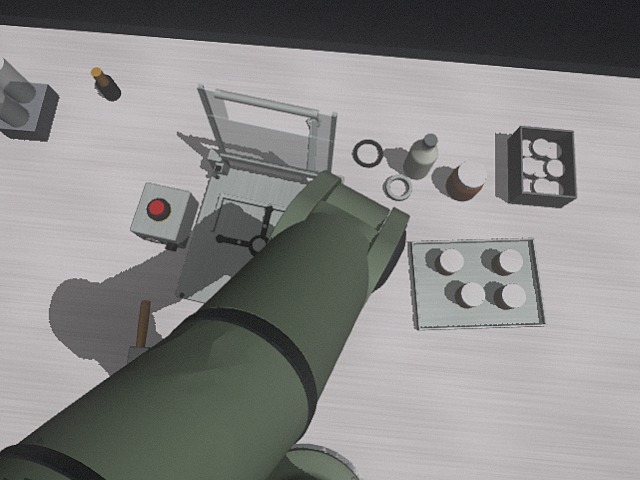

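All four jars stand in the tray, top px (451,260), (511,260), (473,294) and (514,295). The last one was shifted a few cm after I released it but is still upright and inside. The wheel arms are still on the machine axes. Next I'll bring the closed fingers beside the near (-x) arm.

Call:
{"fn": "step_arm", "kwargs": {"plan": [[[0,2,0,0],[-0.5,5,-1,0],[-1,8,-3,0],[-1.4,11,-6,0],[-1.6,12.3,-8.5,0],[-1.6,12.5,-9.6,0],[-1.6,12.5,-9.6,0],[-1.6,12.5,-9.6,0],[-1.6,12.5,-9.6,0]]]}}

```text
clock: 37.68
position: [0.4365, 0.1061, 0.2511]
tool_rot: [-3.105, -0.013, -1.458]
force: [0.6, 0.4, 0.3]
grip_width: 0.0
```

```bash
python3 - <<'E'
from h import *
s=grab("side"); w=grab("wrist","w23"); crop(s,250,180,450,350,"s23",4)
o=bot.observe();print(o["clock"],o["position"],o["tool_rot"],o["qpos"].round(2))
R=cv2.Rodrigues(np.zeros(3))[0]
from scipy.spatial.transform import Rotation as Ro
z=Ro.from_euler("xyz",o["tool_rot"]).apply([0,0,1]); tip=o["position"]+.173*z
print("tip",tip,"mach",np.array([MX,MY])@(tip[:2]-hub))
a=[onz(s,[p],.044)[0] for p in((373,307),(317,336),(333,269),(283,295))]
for p in a: print((np.array([MX,MY])@(p[:2]-hub)).round(3))
E
```

```text
37.7833 [0.43634207 0.10660929 0.25110092] [-3.10425337 -0.0123727  -1.45704327] [-0.84  0.61  0.62  2.21 -0.72  0.49 -1.12]
tip [0.44300131 0.10521724 0.07823474] mach [-0.07847651 -0.04892781]
[-0.09  0.  ]
[-0.001  0.091]
[ 0.005 -0.087]
[0.086 0.006]
```

View pics/s23.png

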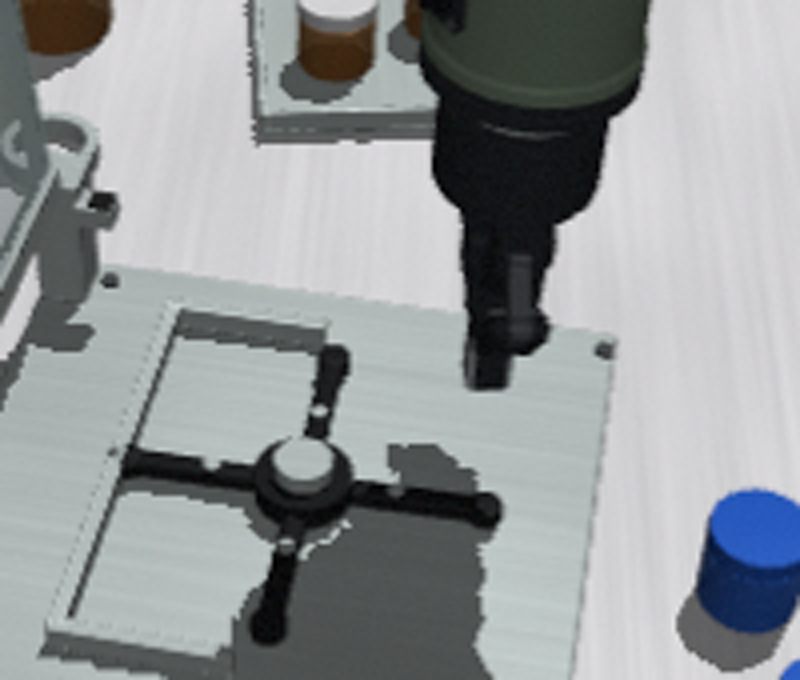

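View pics/w23.png

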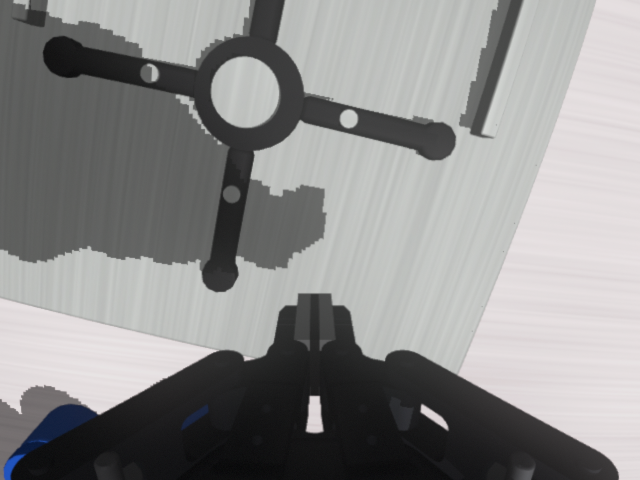

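Call:
{"fn": "step_arm", "kwargs": {"plan": [[[0,0,-1,0],[0,0,-2,0],[0,0,-3,0],[0,0,-3.9,0],[0,0,-3.9,0],[0,0,-3.9,0],[0,0,-3.9,0]]]}}

```text
clock: 38.37
position: [0.4366, 0.1064, 0.2128]
tool_rot: [-3.103, -0.012, -1.457]
force: [-0.2, 0.1, -0.5]
grip_width: -0.0002
```

```bash
python3 - <<'E'
from h import *
from scipy.spatial.transform import Rotation as Ro
o=bot.observe();print(o["clock"],o["position"],o["tool_rot"],o["qpos"].round(2),o["force"])
z=Ro.from_euler("xyz",o["tool_rot"]).apply([0,0,1]); tip=o["position"]+.173*z
print("tip",tip,"mach",np.array([MX,MY])@(tip[:2]-hub))
s=grab("side"); crop(s,250,180,450,350,"s24",4)
E
```

```text
38.3667 [0.43658123 0.10639838 0.2128475 ] [-3.10341491 -0.01214427 -1.4574994 ] [-0.76  0.67  0.51  2.22 -0.81  0.4  -1.05] [-0.16257653  0.09002292 -0.45885479]
tip [0.44337938 0.10505898 0.03998631] mach [-0.07808015 -0.04903216]
```

View pics/s24.png

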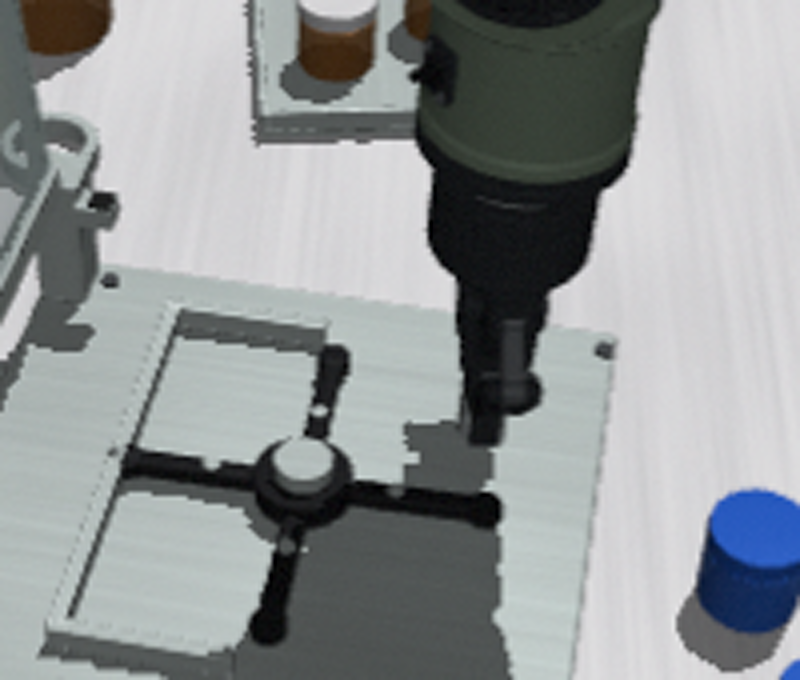

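Call:
{"fn": "step_arm", "kwargs": {"plan": [[[0.1,0.8,-0.2,0],[0.3,2.3,-0.2,0],[0.55,4.0,-0.2,0],[0.8,5.7,-0.2,0],[0.6,6.0,1.5,0],[0,6.0,4.5,0],[-0.5,6.0,8,0],[-0.5,6.0,11,0],[-0.5,6.0,13,0],[-0.5,6.0,14,0]]]}}

```text
clock: 39.25
position: [0.4317, 0.1672, 0.3553]
tool_rot: [-3.101, -0.01, -1.457]
force: [-0.3, -1.0, -0.4]
grip_width: -0.0001
```

```bash
cat >> h.py <<'E'
def wheel(s):
    # arm angle mod 90deg: sample circle r=.085 at z=.044 in side view, dark test
    g=cv2.cvtColor(s["pixels"],cv2.COLOR_BGR2GRAY)
    th=np.deg2rad(np.arange(0,360,1)); acc=[]
    for r in(.06,.075,.09):
        P=np.array([np.r_[hub+r*(np.cos(a)*MX+np.sin(a)*MY),.044] for a in th]); p=proj(s,P).round().astype(int)
        acc.append(g[p[:,1],p[:,0]])
    return np.array(acc).max(0)
E
python3 - <<'E'
from h import *
import time
for i in range(4):
    s=grab("side"); o=bot.observe()["clock"]; v=wheel(s); d=np.where(v<45)[0]
    print(o,d.tolist())
crop(s,250,180,450,350,"s25",4)
print(bot.observe()["position"])
E
```

```text
39.3 [52, 53, 54, 55, 56, 57, 58, 59, 60, 61, 62, 138, 139, 140, 141, 142, 143, 144, 145, 146, 147, 235, 236, 237, 238, 239, 240, 241, 242, 326, 327, 328, 329, 330, 331, 332, 333, 334, 335]
39.35 [44, 45, 46, 47, 48, 49, 50, 51, 52, 53, 54, 55, 130, 131, 132, 133, 134, 135, 136, 137, 138, 139, 226, 227, 228, 229, 230, 231, 232, 233, 317, 318, 319, 320, 321, 322, 323, 324, 325, 326]
39.4 [37, 38, 39, 40, 41, 42, 43, 44, 45, 46, 47, 122, 123, 124, 125, 126, 127, 128, 129, 130, 216, 217, 218, 221, 222, 223, 224, 310, 311, 312, 313, 314, 315, 316]
39.45 [29, 30, 31, 32, 33, 34, 35, 36, 37, 38, 39, 40, 115, 116, 117, 118, 119, 120, 121, 122, 207, 208, 209, 210, 211, 212, 213, 214, 215, 302, 303, 304, 305, 306, 307, 308, 309]
[0.43129829 0.16703055 0.35232624]
```

View pics/s25.png

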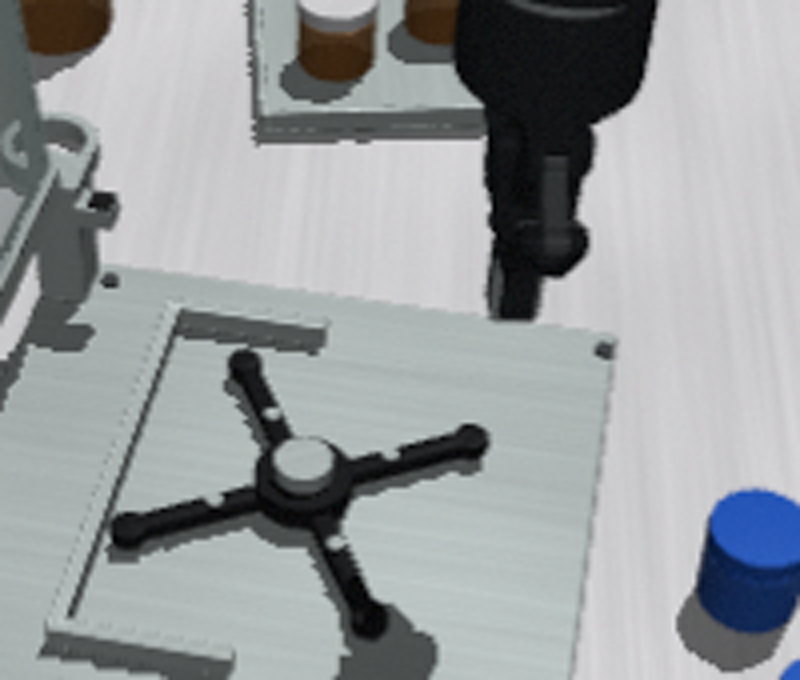

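The wheel is running free, about 8° per 0.05 s or 2.7 rad/s. While it coasts I'll move the gripper high and back toward the open bar, clear of the wheel.

Call:
{"fn": "step_arm", "kwargs": {"plan": [[[0,0,2,0.1],[0,0,5,0.22],[0,0,9,0.34],[1,0,13,0.46],[2,0,17,0.58],[4,-0.5,20,0.7],[6,-1,20,0.82],[8,-1.5,20,0.94],[10,-2,20,1.06],[12,-2.5,20,1.18],[14,-3,20,1.3],[14,-3,20,1.32]]], "jaw": 0.4}}

```text
clock: 40.45
position: [0.574, 0.1361, 0.5501]
tool_rot: [-3.105, -0.011, -0.13]
force: [1.0, -0.5, -0.0]
grip_width: 0.051
```

Call:
{"fn": "step_arm", "kwargs": {"plan": [[[0,0,0,0],[0,0,0,0],[0,0,0,0],[0,0,0,0],[0,0,0,0],[0,0,0,0],[0,0,0,0],[0,0,0,0],[0,0,0,0],[0,0,0,0],[0,0,0,0],[0,0,0,0]]]}}

```text
clock: 41.45
position: [0.574, 0.1361, 0.5501]
tool_rot: [-3.106, -0.011, -0.13]
force: [0.6, 0.3, -0.3]
grip_width: 0.0511
```

```bash
python3 - <<'E'
from h import *
for i in range(3):
    s=grab("side"); o=bot.observe()["clock"]; v=wheel(s); d=np.where(v<45)[0]
    print(o,d.tolist())
o=bot.observe();print(o["position"],o["tool_rot"],o["qpos"].round(2))
cv2.imwrite("pics/s26.png",s["pixels"]);grab("wrist","w26");grab("top","t26")
E
```

```text
41.5 [15, 16, 17, 18, 19, 20, 21, 22, 23, 24, 25, 26, 101, 102, 103, 104, 105, 106, 107, 108, 191, 192, 193, 194, 195, 196, 197, 198, 199, 200, 287, 288, 289, 290, 291, 292, 293]
41.55 [13, 14, 15, 16, 17, 18, 19, 20, 21, 22, 23, 24, 25, 99, 100, 101, 102, 103, 104, 105, 106, 189, 190, 191, 192, 193, 194, 195, 196, 197, 198, 285, 286, 287, 288, 289, 290, 291]
41.6 [11, 12, 13, 14, 15, 16, 17, 18, 19, 20, 21, 22, 23, 98, 99, 100, 101, 102, 103, 104, 185, 188, 189, 190, 191, 192, 193, 194, 195, 196, 283, 284, 285, 286, 287, 288, 289]
[0.57397674 0.13601571 0.5501276 ] [-3.10541817 -0.01058399 -0.13026941] [-0.82  0.41  0.72  1.53 -0.31  1.29 -0.18]
```

View pics/s26.png

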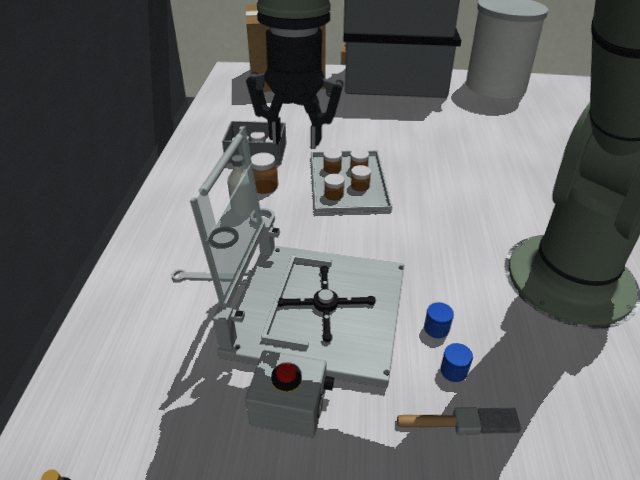

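View pics/w26.png

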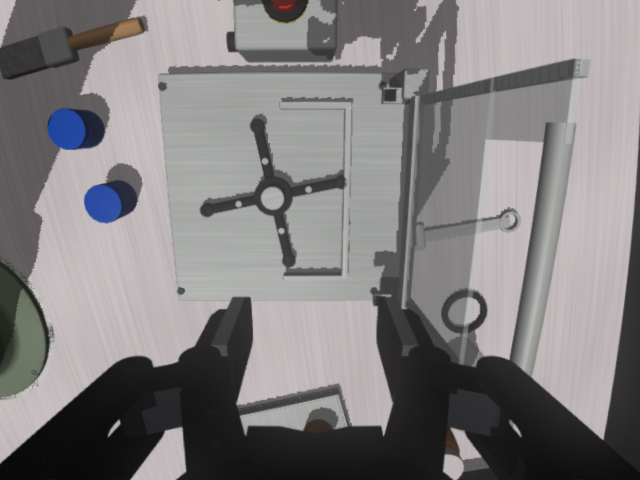

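The wheel has slowed to about 0.65 rad/s after some 2 s above 0.7. I'll wait for it to stop and measure the bar at the same time.

Call:
{"fn": "step_arm", "kwargs": {"plan": [[[0,0,0,0],[0,0,0,0],[0,0,0,0],[0,0,0,0],[0,0,0,0],[0,0,0,0],[0,0,0,0],[0,0,0,0],[0,0,0,0],[0,0,0,0],[0,0,0,0],[0,0,0,0]]]}}

```text
clock: 42.7
position: [0.574, 0.1361, 0.5501]
tool_rot: [-3.105, -0.011, -0.13]
force: [-0.2, 0.6, 0.3]
grip_width: 0.0511
```

Call:
{"fn": "step_arm", "kwargs": {"plan": [[[0,0,0,0],[0,0,0,0],[0,0,0,0],[0,0,0,0],[0,0,0,0],[0,0,0,0],[0,0,0,0],[0,0,0,0],[0,0,0,0],[0,0,0,0],[0,0,0,0],[0,0,0,0]]]}}

```text
clock: 43.7
position: [0.574, 0.136, 0.5501]
tool_rot: [-3.106, -0.01, -0.13]
force: [0.2, -0.7, -0.0]
grip_width: 0.0515
```

```bash
python3 - <<'E'
from h import *
for i in range(8):
    s=grab("side"); o=bot.observe()["clock"]; v=wheel(s); d=np.where(v<45)[0]
    if i%7==0: print(o,d.tolist())
t=grab("top"); crop(s,180,100,300,260,"s27",4); crop(t,180,70,350,210,"t27",4)
rep(t,(390,220,560,345),.054)
E
```

```text
43.75 [0, 2, 3, 4, 5, 6, 83, 84, 85, 86, 87, 88, 89, 90, 169, 170, 171, 172, 173, 174, 175, 176, 177, 178, 179, 180, 181, 182, 267, 268, 269, 270, 271, 272, 273, 274, 356, 357, 358, 359]
44.1 [0, 2, 3, 4, 5, 6, 83, 84, 85, 86, 87, 88, 89, 90, 91, 169, 170, 171, 172, 173, 174, 175, 176, 177, 178, 179, 180, 181, 182, 267, 268, 269, 270, 271, 272, 273, 274, 356, 357, 358, 359]
```

View pics/s27.png

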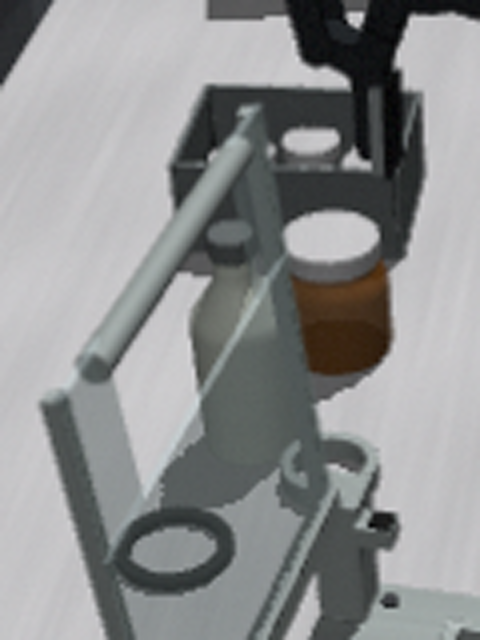

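View pics/t27.png

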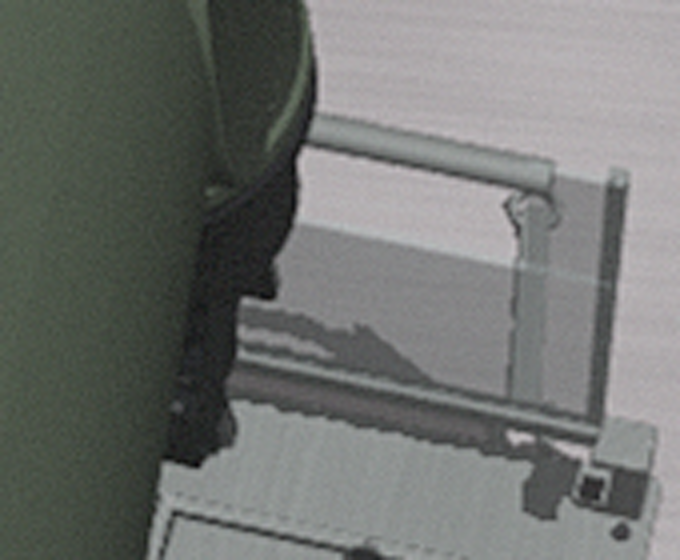

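Wheel at rest (no change over 0.35 s), guard still up. Now above the bar.

Call:
{"fn": "step_arm", "kwargs": {"plan": [[[2,-0.4,0,0],[5,-0.9,0,0],[8,-1.4,0,0],[10.5,-1.8,0,0],[12,-2.1,0,0],[12.4,-2.1,0,0],[12.4,-2.1,0,0],[12.4,-2.1,0,0]]]}}

```text
clock: 44.82
position: [0.6977, 0.1151, 0.5499]
tool_rot: [-3.106, -0.01, -0.13]
force: [-0.4, -0.5, -0.6]
grip_width: 0.0514
```

```bash
python3 - <<'E'
from h import *
w=grab("wrist","w28");s=grab("side");crop(s,150,40,350,240,"s28",3)
o=bot.observe();print(o["position"],o["tool_rot"],o["qpos"].round(2))
E
```

```text
[0.69729719 0.1153766  0.55055162] [-3.10488697 -0.01069877 -0.12967044] [-0.59  0.65  0.68  1.17 -0.43  1.43 -0.09]
```

View pics/w28.png

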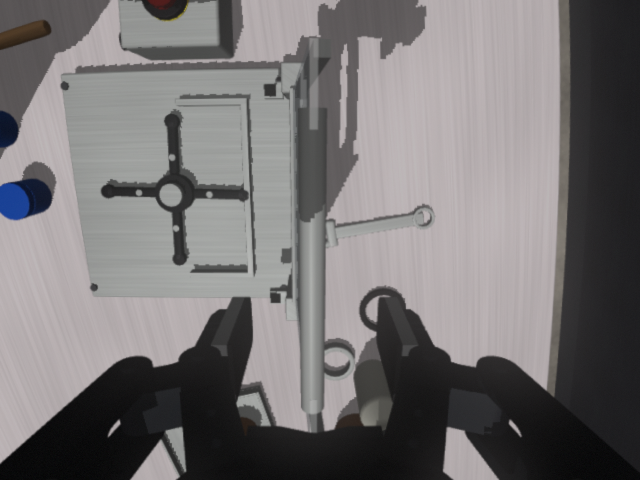

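View pics/s28.png

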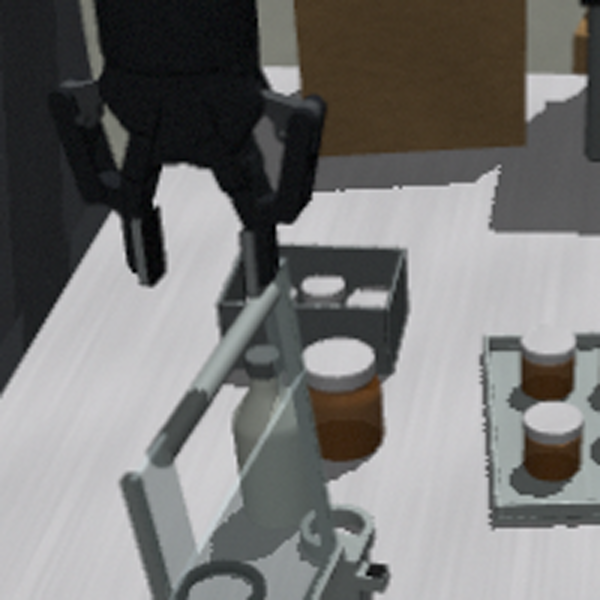

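The bar is centred between the fingers (column 312, pads at 240 and 390). Descend and grip.

Call:
{"fn": "step_arm", "kwargs": {"plan": [[[0,0,-1,0],[0,0,-3,0],[0,0,-5,0],[0,0,-6.1,0],[0,0,-6.2,0],[0,0,-6.2,0],[0,0,-6.2,0]]]}}

```text
clock: 45.5
position: [0.6973, 0.1154, 0.4896]
tool_rot: [-3.105, -0.012, -0.13]
force: [-0.7, 0.1, 0.3]
grip_width: 0.0513
```

Call:
{"fn": "step_arm", "kwargs": {"plan": [[[0,0,0,0],[0,0,0,0],[0,0,0,0],[0,0,0,0],[0,0,0,0]]], "jaw": 1, "force": 40}}

```text
clock: 45.92
position: [0.697, 0.1153, 0.4904]
tool_rot: [-3.104, -0.011, -0.13]
force: [-7.3, -0.4, 7.5]
grip_width: 0.0123
```

```bash
python3 - <<'E'
from h import *
o=bot.observe();print(o["clock"],o["position"],o["tool_rot"],o["force"],o["grip_width"])
s=grab("side");crop(s,150,40,350,240,"s29",3)
from scipy.spatial.transform import Rotation as Ro
z=Ro.from_euler("xyz",o["tool_rot"]).apply([0,0,1]);g=o["position"]+.157*z;print("grip",g)
a0=1.64;r=22.5
for a in np.arange(1.60,.9,-.05): print(round(a,3),(r*(np.cos(a0)-np.cos(a))*MX).round(2),round(r*(np.sin(a)-np.sin(a0)),2))
E
```

```text
45.9167 [0.69703754 0.11531623 0.49037961] [-3.10411545 -0.01142001 -0.12955381] [-7.28180142 -0.44726454  7.47695389] 0.012296854553675206
grip [0.69957414 0.12091801 0.33350008]
1.6 [-0.89  0.12] 0.04
1.55 [-2.    0.28] 0.05
1.5 [-3.12  0.44] -0.0
1.45 [-4.23  0.59] -0.11
1.4 [-5.33  0.75] -0.27
1.35 [-6.42  0.9 ] -0.49
1.3 [-7.5   1.05] -0.77
1.25 [-8.57  1.2 ] -1.09
1.2 [-9.62  1.35] -1.48
1.15 [-10.64   1.49] -1.91
1.1 [-11.65   1.63] -2.39
1.05 [-12.63   1.77] -2.93
1.0 [-13.58   1.9 ] -3.51
0.95 [-14.5    2.03] -4.14
```

View pics/s29.png

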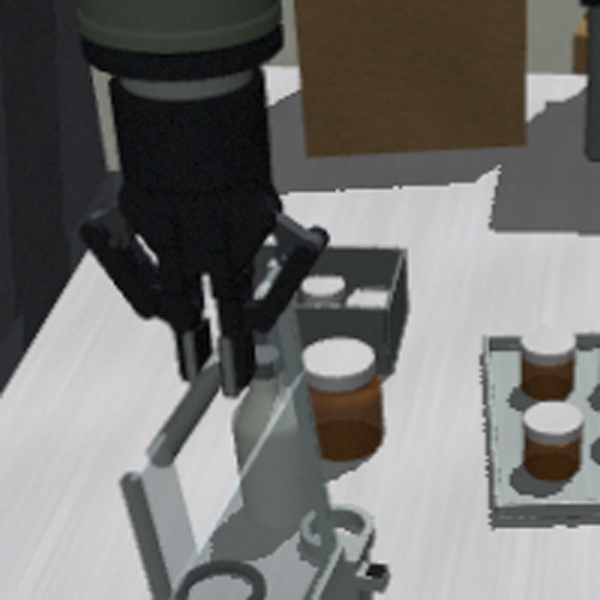

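Call:
{"fn": "step_arm", "kwargs": {"plan": [[[-0.4,0.06,0,0],[-1.2,0.17,0.03,0],[-2.0,0.28,0.03,0],[-3.1,0.44,-0.02,0],[-4.2,0.59,-0.1,0],[-5.3,0.75,-0.28,0],[-6.4,0.9,-0.5,0],[-7.5,1.05,-0.77,0],[-8.6,1.2,-1.1,0],[-9.6,1.35,-1.48,0],[-10.6,1.49,-1.91,0],[-10.6,1.49,-1.91,0]]]}}

```text
clock: 46.97
position: [0.5896, 0.1298, 0.4714]
tool_rot: [-3.104, -0.011, -0.13]
force: [-4.2, -4.7, 1.2]
grip_width: 0.0123
```

```bash
python3 - <<'E'
from h import *
o=bot.observe();print(o["clock"],o["position"],o["tool_rot"],o["force"],o["grip_width"])
from scipy.spatial.transform import Rotation as Ro
z=Ro.from_euler("xyz",o["tool_rot"]).apply([0,0,1]);g=o["position"]+.157*z
H=hub+.155*MX; x=MX@(H-g[:2]);zz=g[2]-.105; a0=np.arctan2(zz,x);print("ang",a0,np.hypot(x,zz))
r=22.5
for a in np.arange(a0-.05,.4,-.05): print(round(a,3),(r*(np.cos(a0)-np.cos(a))*MX).round(2),round(r*(np.sin(a)-np.sin(a0)),2))
E
```

```text
46.9667 [0.58964625 0.12976251 0.47138933] [-3.10433532 -0.01092671 -0.12973524] [-4.22322427 -4.73669216  1.15391703] 0.012338652143836788
ang 1.1651073848367237 0.2280155051549473
1.115 [-1.01  0.14] -0.47
1.065 [-2.    0.28] -0.99
1.015 [-2.96  0.41] -1.56
0.965 [-3.89  0.54] -2.18
0.915 [-4.79  0.67] -2.84
0.865 [-5.66  0.79] -3.55
0.815 [-6.49  0.91] -4.3
0.765 [-7.28  1.02] -5.09
0.715 [-8.03  1.12] -5.92
0.665 [-8.74  1.22] -6.79
0.615 [-9.4   1.32] -7.69
0.565 [-10.02   1.4 ] -8.62
0.515 [-10.6    1.48] -9.59
0.465 [-11.12   1.56] -10.58
0.415 [-11.6    1.62] -11.6
```

Forces stay small. Continue along the arc.

Call:
{"fn": "step_arm", "kwargs": {"plan": [[[-0.6,0.08,-0.25,0],[-1.5,0.21,-0.7,0],[-2.5,0.35,-1.28,0],[-3.4,0.48,-1.87,0],[-4.35,0.6,-2.5,0],[-5.2,0.73,-3.2,0],[-6.1,0.85,-3.92,0],[-6.9,0.96,-4.7,0],[-7.65,1.07,-5.5,0],[-8.4,1.17,-6.35,0],[-9.1,1.27,-7.25,0],[-9.1,1.27,-7.25,0]]]}}

```text
clock: 47.97
position: [0.4976, 0.1423, 0.3978]
tool_rot: [-3.105, -0.01, -0.13]
force: [2.8, -2.9, -7.5]
grip_width: 0.0123
```

```bash
python3 - <<'E'
from h import *
o=bot.observe();print(o["clock"],o["position"],o["tool_rot"],o["force"],o["grip_width"])
from scipy.spatial.transform import Rotation as Ro
z=Ro.from_euler("xyz",o["tool_rot"]).apply([0,0,1]);g=o["position"]+.157*z
H=hub+.155*MX; x=MX@(H-g[:2]);zz=g[2]-.105; a0=np.arctan2(zz,x);print("ang",a0,np.hypot(x,zz))
r=22.5
for a in np.arange(a0-.05,-.05,-.05): print(round(a,3),(r*(np.cos(a0)-np.cos(a))*MX).round(2),round(r*(np.sin(a)-np.sin(a0)),2))
s=grab("side");crop(s,180,130,420,350,"s30",3)
E
```

```text
47.9667 [0.49764558 0.14234611 0.39781664] [-3.1051638  -0.01017667 -0.12965399] [ 2.76317659 -2.86338449 -7.51243094] 0.012270267837825928
ang 0.6389684134357017 0.22792805470847363
0.589 [-0.64  0.09] -0.92
0.539 [-1.24  0.17] -1.87
0.489 [-1.79  0.25] -2.85
0.439 [-2.28  0.32] -3.86
0.389 [-2.73  0.38] -4.89
0.339 [-3.13  0.44] -5.94
0.289 [-3.47  0.49] -7.01
0.239 [-3.76  0.53] -8.09
0.189 [-4.    0.56] -9.19
0.139 [-4.18  0.58] -10.3
0.089 [-4.31  0.6 ] -11.42
0.039 [-4.38  0.61] -12.54
-0.011 [-4.39  0.61] -13.67
```

View pics/s30.png

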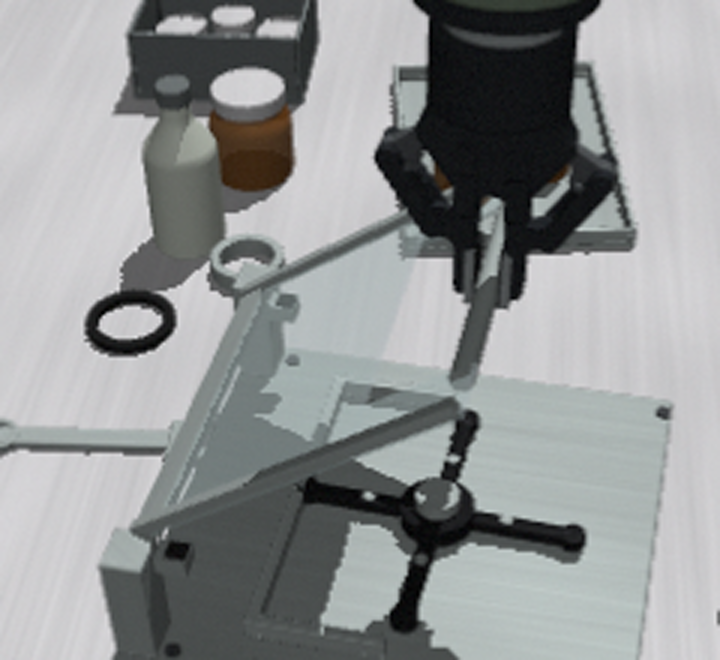

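Call:
{"fn": "step_arm", "kwargs": {"plan": [[[-0.35,0.05,-0.5,0],[-0.95,0.13,-1.4,0],[-1.5,0.21,-2.35,0],[-2.05,0.29,-3.35,0],[-2.5,0.35,-4.35,0],[-2.9,0.41,-5.3,0],[-3.25,0.46,-6.25,0],[-3.55,0.5,-7.2,0],[-3.78,0.53,-8.1,0],[-3.92,0.55,-8.8,0],[-4.05,0.57,-9.4,0],[-4.05,0.57,-9.4,0]]]}}

```text
clock: 49.02
position: [0.4586, 0.1476, 0.3041]
tool_rot: [-3.105, -0.013, -0.131]
force: [9.2, -3.8, -6.3]
grip_width: 0.0124
```

```bash
python3 - <<'E'
from h import *
o=bot.observe();print(o["clock"],o["position"],o["tool_rot"],o["force"],o["grip_width"])
from scipy.spatial.transform import Rotation as Ro
z=Ro.from_euler("xyz",o["tool_rot"]).apply([0,0,1]);g=o["position"]+.157*z
H=hub+.155*MX; x=MX@(H-g[:2]);zz=g[2]-.105; a0=np.arctan2(zz,x);print("ang",a0,np.hypot(x,zz))
s=grab("side");crop(s,180,130,420,350,"s31",3)
E
```

```text
49.0167 [0.45860968 0.14761762 0.30414775] [-3.1053337  -0.01280891 -0.13063762] [ 9.17318227 -3.7882945  -6.33406781] 0.012380331366306466
ang 0.1881830622404901 0.22591986096315952
```

View pics/s31.png

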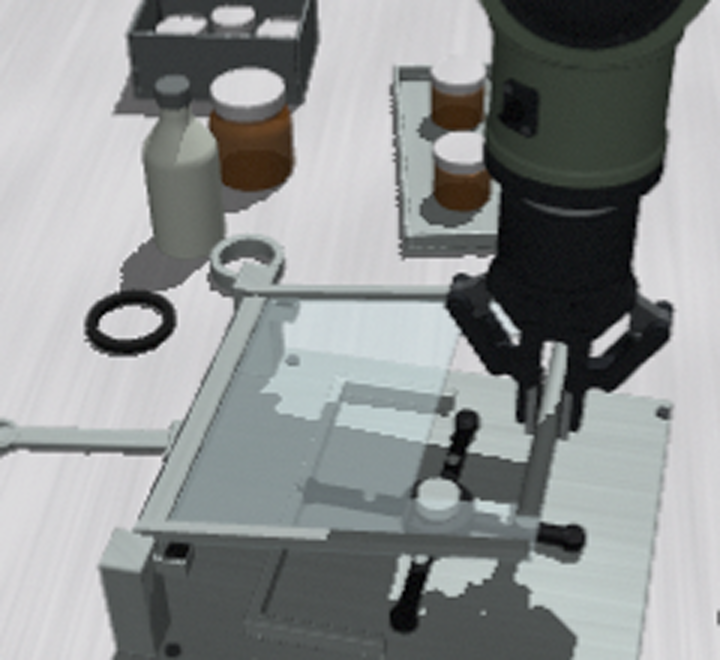

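Call:
{"fn": "step_arm", "kwargs": {"plan": [[[0,0,-0.4,0],[-0.1,0,-0.8,0],[-0.15,0.02,-1.2,0],[-0.2,0.03,-1.6,0],[-0.25,0.03,-2.0,0],[-0.28,0.04,-2.4,0],[-0.3,0.04,-2.8,0],[-0.33,0.04,-3.2,0],[-0.35,0.05,-3.5,0],[-0.35,0.05,-3.8,0],[-0.35,0.05,-4.0,0],[-0.35,0.05,-4.0,0]]]}}

```text
clock: 50.07
position: [0.4559, 0.1484, 0.2655]
tool_rot: [-3.103, -0.014, -0.131]
force: [-2.0, -1.5, 36.3]
grip_width: 0.0122
```

36 N upward, so it's on the shut stop. Release, back off upward and check.

Call:
{"fn": "step_arm", "kwargs": {"plan": [[[0,0,0.1,0],[0,0,0.2,0],[0,0,0.2,0],[0,0,0.2,0],[0,0,0.2,0]]], "jaw": 0.4}}

```text
clock: 50.48
position: [0.4557, 0.1485, 0.2672]
tool_rot: [-3.103, -0.014, -0.131]
force: [0.5, -0.0, -0.5]
grip_width: 0.051
```

Call:
{"fn": "step_arm", "kwargs": {"plan": [[[0,0,0.5,0],[0,0,2,0],[0,0,4,0],[0,0,7,0],[0,0,10,0],[0,-3,14,0],[0,-7,16,0],[0,-11,17,0],[0,-15,17,0],[0,-19,17,0],[0,-21,17,0],[0,-21,17,0]]]}}

```text
clock: 51.48
position: [0.4548, -0.0666, 0.438]
tool_rot: [-3.104, -0.015, -0.137]
force: [0.7, 0.3, 0.5]
grip_width: 0.0513
```

```bash
python3 - <<'E'
from h import *
s=grab("side","s32"); t=grab("top","t32"); w=grab("wrist","w32")
crop(s,200,210,420,450,"s32c",2.5); crop(t,120,110,360,340,"t32c",2.6)
rep(t,(390,220,560,345),.054)
o=bot.observe();print(o["clock"],o["position"])
E
```

```text
[513.6 295.2] [22.1 25.5] 382.5 [ 0.4709 -0.3879  0.054 ] mach [ 0.017 -0.533] tray [-0.037 -0.06 ]
[473.9 294. ] [20.4 23.6] 317.0 [ 0.4659 -0.3065  0.054 ] mach [ 0.001 -0.453] tray [-0.032  0.022]
[511.  260.1] [22.2 24.4] 366.5 [ 0.5439 -0.3834  0.054 ] mach [ 0.089 -0.519] tray [ 0.036 -0.065]
51.6333 [ 0.45561917 -0.06126455  0.43727618]
```

View pics/s32c.png

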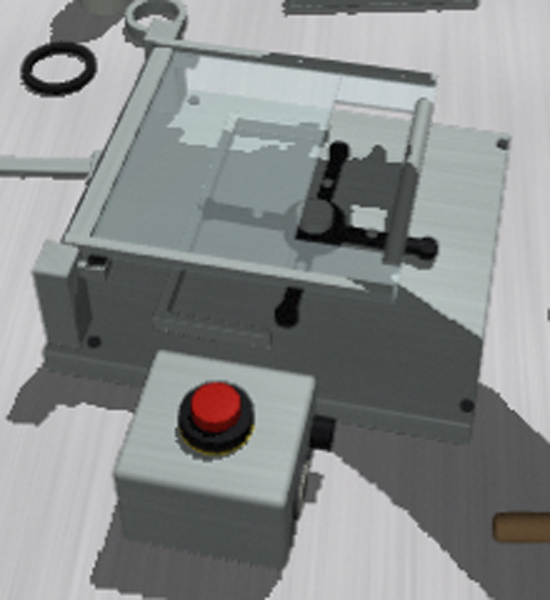

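View pics/t32c.png

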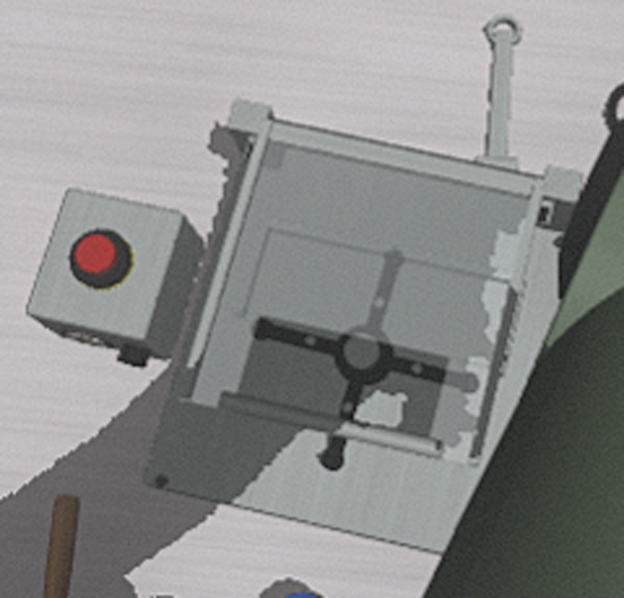

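View pics/s32.png

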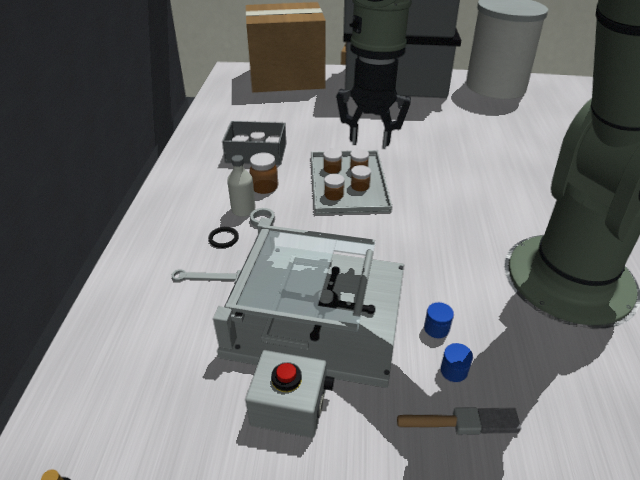

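```bash
python3 - <<'E'
from h import *
s=grab("side");t=grab("top")
pts=lambda a:[np.r_[hub+(.155-.225*np.cos(a))*MX+y*MY,.105+.225*np.sin(a)] for y in(-.075,.075)]
for f,k,ox,oy,n in((s,2.5,200,210,"s"),(t,2.6,120,110,"t")):
    for a in (0,.05,.1): print(n,a,((proj(f,pts(a))-[ox,oy]+.5)*k).round(0).tolist())
S=lambda x,y:(200+x/2.5-.5,210+y/2.5-.5); T=lambda x,y:(120+x/2.6-.5,110+y/2.6-.5)
a=ray(s,[S(424,102),S(396,258)]);b=ray(t,[T(222,400),T(438,446)])
n1=np.cross(*a);n2=np.cross(*b)
P=np.linalg.solve(np.array([n1,n2,np.r_[MY,0]]),[n1@s["C"],n2@t["C"],MY@hub]);print("bar mid",P,np.arctan2(P[2]-.105,.155-MX@(P[:2]-hub)))
crop(s,300,215,420,335,"s33",5,list(proj(s,pts(0)))+list(proj(s,pts(.1))))
v=[wheel(grab("side")) for _ in range(2)];print(np.abs(v[0].astype(int)-v[1]).max())
E
```

```text
s 0 [[427.0, 116.0], [396.0, 258.0]]
s 0.05 [[427.0, 105.0], [396.0, 247.0]]
s 0.1 [[427.0, 94.0], [396.0, 236.0]]
t 0 [[428.0, 448.0], [235.0, 403.0]]
t 0.05 [[427.0, 445.0], [231.0, 399.0]]
t 0.1 [[426.0, 442.0], [228.0, 395.0]]
bar mid [0.46085661 0.15212356 0.09623105] -0.039427381170583316
3
```

View pics/s33.png

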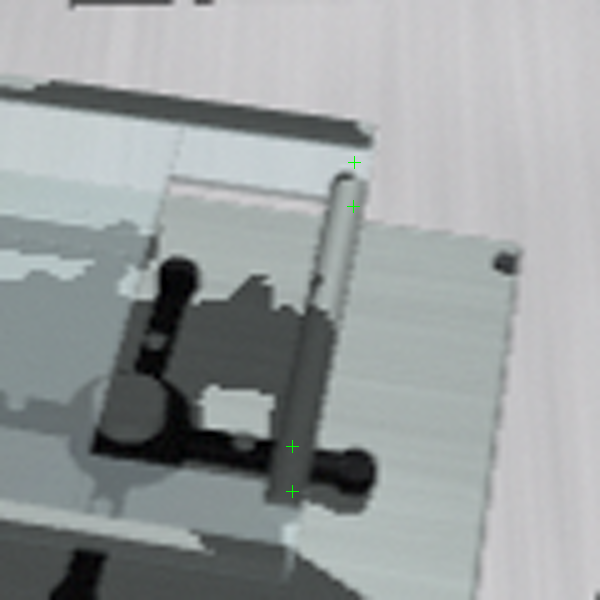

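The bar projects where a shut guard should put it (side-view estimate about 0.02 rad, triangulated about -0.04 rad). The wheel is at rest, four jars stand in the tray and the arm is clear. Handing in.

```bash
python3 - <<'E'
from h import *
s=grab("side"); crop(s,290,130,420,230,"s34",5)
o=bot.observe();print(o["clock"],o["position"],o["qd"].round(4),o["force"])
print(bot.job_done())
E
```

```text
51.8833 [ 0.4558011  -0.06061616  0.43720648] [ 0.0062  0.0009  0.0026  0.0014 -0.0015  0.0007  0.0027] [-0.28874736  0.31663965  0.26646657]
the job is handed in; nothing more can be done
None
```

View pics/s34.png

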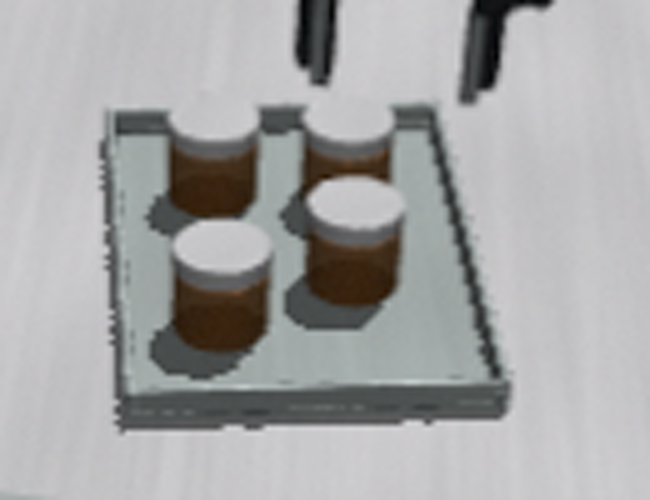

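I did all six steps in order and handed the job in at about 52 s; the hand-in reports no verdict.

- **Stop button:** I pressed it until it bottomed out at 36 N.
- **Guard opening:** I swung it up until it pushed back with 34 N at the open stop.
- **Jars:** All four amber jars stand upright in the tray. The last one ended about 4 cm from where I set it down; I didn't see it move, but it is still well inside the walls.
- **Wheel:** The flick gave about 2.7 rad/s. It ran untouched for about 2 s above 0.7 rad/s, and the pictures showed it stopped before I moved the guard.
- **Guard closing:** I lowered it at about 0.2 rad/s near the end, until it pushed back with 36 N at the shut stop.

**Last checks:**
- The wheel was still and the gripper was clear of everything.
- The last overhead picture picked out three of the four jars because the arm hid the fourth; the last side view shows all four standing.
- My two estimates of the shut guard's angle disagreed slightly, about +0.02 and -0.04 rad. Both fit a shut guard within camera error, given the contact at the stop.
- The things I was to leave alone look unmoved in the pictures, but I did not measure them.

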